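# Rack the washed gear wheels on edge and hang up the scraper

### The arm

A 6-joint arm with a two-finger parallel gripper is mounted at the origin on a cart in front of the work surface, level with it; the furniture and walls round the work are solid. World frame = base frame: x ahead of the robot, y to its left, z up, the work surface at z = 0. Lengths are in m, angles in rad, forces in N, time in s.
With the tool pointing down it reaches from about 0.375 to 0.975 m from the base axis. Payload 3.8 kg.
Tool frame: the origin (TCP) lies midway between the tips of the shut fingers; the grasp point (between the pads) lies bot.grasp_offset behind it (bot.grasp_offset is the distance from the TCP to the grasp point, in m); z points along the fingers, y is the direction in which the jaws open and shut (so a half turn about z gives the same grasp; the last joint's range is limited). The gripper opens to 85 mm and grips with 20 to 120 N. Pads are 22 mm wide; open, the fingers measure 114 mm over their backs; the gripper's body (76 mm by 85 mm) begins 54 mm behind the grasp point. The pads swing forward as they close: fully open they stand 13 mm farther back than shut.
Start: joints at [1.229, 0.264, 1.604, -0, 1.274, -0.037], TCP at [0.203, 0.644, 0.231] pointing down, gripper open.
Joint ranges: [-2.63, 2.63], [-0.94, 2.18], [0.31, 2.57], [-1.31, 4.45], [0, 2.66], [-2.55, 2.55]. Speed limits (rad/s): [2.57, 2.57, 3.14, 3.14, 3.14, 3.14].

### API

Orientations are given as a rotation vector (axis times angle).
In Python, from workcell import read_state, viewer, job, bot gives the robot as it stands.
- The arm moves only by the shell command python3 -m crank 'ROWS' [FORCE]. ROWS is text: rows parted by semicolons, each of 7 numbers parted by spaces: the shift along the tool's x, y, z in mm, then the turn, a rotation vector about the tool's x, y, z in rad, then the closure in counts, from 0 (fully open) to 255 (shut). A call has 1 to 20 rows; each row is the pose to reach, as a shift and turn from the pose commanded when the call began, along the tool's axes at that moment; what a row does not reach only later rows make up. A row lasts 1/8 s, in which the tool goes at most 62.5 mm and 10.7 degrees, less where a joint would pass 70% of its speed; a pose out of reach is approached as far as the arm can. A call with a gripper value outside its range is refused whole. The fingers move at their own pace and stop on an object; FORCE is the grip in N (left out, the last holds). Time passes only in rows, so rows that repeat a pose let the fingers close. It gives the time, the measured TCP pose, the force and the opening at its end, in the units of the state.
- read_state(): the state, without advancing time (a new reading comes with each control period).
- viewer.read_camera(name): name is "side" or "top" or "wrist"; returns a dict with "pixels" (480x640x3 uint8, red, green, blue), "vertical_fov" (degrees; the focal length in pixels is half the picture's height over the tangent of half this angle, whatever the lens; pixels are square), "cx", "cy" (the principal point, pixels), "view" (4x4, takes a point from world to camera coordinates); the wrist camera has in their place "tool_from_camera" (4x4, takes a point from camera to tool coordinates, whose origin is the TCP and whose axes are the flange's). Camera axes: x right, y up, looking along -z (the intrinsics and any distortion apply to the point x, -y, -z); pixel columns grow to the right and rows downward; lengths in m; the calibration is good to about 2 mm. A picture is of the moment at which its call begins: read the wrist's pose just before it. There is no depth.
- job.finish_job(): hands the job in, once; it reports no verdict.
The state is a dict: "time": time; "q": joint angles; "joint_vel": joint speeds; "joint_torque": joint torques, N m; "tool_pos": TCP position; "tcp_rot": TCP orientation; "wrist_force": force on the tool from outside, world axes, zero at the start; "torque": the same for the moment, N m; "width": opening from 0.0 (shut) to 1.0 (fully open).
Only numpy, scipy, OpenCV 4.12 (cv2) and the standard library are available. Lean on these libraries where they do the work, as an engineer would, in place of code of your own. Each camera call takes 0.05 s, during which the arm holds its last target.

### The job

The washed ring wheels and hubs have dripped off on the rod stand across the wash tray. Stand every one of them on edge in the white slotted drying rack, one to a slot and fully down in it, and hang the gasket scraper by its eye on the hook stand. Leave the small bearing and the oil pipe where they are.

Things in the scene. Friction and masses are not known exactly. Their poses are not given: they have to be found in the camera images.
- ring_wheel_a: One of two equal parts: dark steel toothed ring wheel, a disc 85 mm across, 19 mm thick, open centre, 0.6 kg. Starts leaning on the drip stand. Origin: centre of its underside (the face on the rods at the start); z is the disc's axis, from the underside through the thickness: the middle of the disc is 9.5 mm along +z. May be absent.
- ring_wheel_b: The other ring wheel: dark steel toothed ring wheel, a disc 85 mm across, 19 mm thick, open centre, 0.6 kg. Starts leaning on the drip stand. Origin: centre of its underside (the face on the rods at the start); z is the disc's axis, from the underside through the thickness: the middle of the disc is 9.5 mm along +z. May be absent.
- hub_a: One of two equal parts: dark steel flanged clutch hub with a ring of holes, a disc 84 mm across, 18 mm thick at the rim, 0.6 kg. Starts leaning on the drip stand. Origin: centre of its underside (the face on the rods at the start); z is the disc's axis, from the underside through the thickness: the middle of the disc is 9 mm along +z. May be absent.
- hub_b: The other hub: dark steel flanged clutch hub with a ring of holes, a disc 84 mm across, 18 mm thick at the rim, 0.6 kg. Starts leaning on the drip stand. Origin: centre of its underside (the face on the rods at the start); z is the disc's axis, from the underside through the thickness: the middle of the disc is 9 mm along +z. May be absent.
- drip_stand: Fixed rod stand across the white wash tray, 420 mm long (y). Four places at y = -150, -50, 50, 150 mm: a disc leans back 25 deg from upright on two 8 mm rods 68 mm apart, facing the robot (-x) and up, upper edge away from it, lower rim on upturned feet. Between the rods the top 40 mm of both faces is free: grip its thickness there, draw it out along its plane. Origin: underside, 42 mm high; disc centres 76 mm above.
- drying_rack: Fixed white rack right of the tray: two notched bars along x, 210 mm long, 14 wide, 50 high, 54 mm apart inside. Four slots at x = -81, -27, 27, 81 mm, 24 mm wide, floor 18 mm above the table. A disc stands in a slot on its rim, astride both bars, its axis along the rack's x; fully down its centre is 50 mm above the table. Origin: middle of the underside, on the table; z up.
- slot1 (a point): Slot 1 (slot 1 at the rack's -x end, nearest the robot): middle of the floor of a slot of the drying rack, 18 mm above the table, at the rack's centre line, half way between the two bars. The point's x axis runs along the rack, across the slot, so a disc standing in it has its axis along this x.
- slot2 (a point): Slot 2 (slot 1 at the rack's -x end, nearest the robot): middle of the floor of a slot of the drying rack, 18 mm above the table, at the rack's centre line, half way between the two bars. The point's x axis runs along the rack, across the slot, so a disc standing in it has its axis along this x.
- slot3 (a point): Slot 3 (slot 1 at the rack's -x end, nearest the robot): middle of the floor of a slot of the drying rack, 18 mm above the table, at the rack's centre line, half way between the two bars. The point's x axis runs along the rack, across the slot, so a disc standing in it has its axis along this x.
- slot4 (a point): Slot 4 (slot 1 at the rack's -x end, nearest the robot): middle of the floor of a slot of the drying rack, 18 mm above the table, at the rack's centre line, half way between the two bars. The point's x axis runs along the rack, across the slot, so a disc standing in it has its axis along this x.
- hook_stand: Fixed steel stand: round base 100 mm across, 16 mm post 260 mm high, and an 8 mm round hook arm, centre line 240 mm above the table, that runs 78 mm level from the post axis along the stand's -x (towards the robot, at some yaw), then bends up to its tip 94 mm from the post axis. Origin: centre of the base's underside.
- hook_stand_tip (a point): Middle of the rounded end of the upturned hook, 22 mm above the level arm's centre line (262 mm above the table). Its x axis is the stand's: the arm runs from the tip in +x direction to the post.
- scraper: Gasket scraper lying on the table, about 200 mm long, 0.15 kg: wooden handle 22 mm wide, 16 mm thick (x = -34 to 66 mm), thin 40 mm wide steel blade at the -x end, round wire eye at the +x end. Same shape either side up. Origin: underside of the handle, near the centre of mass (grip across the handle here); x runs to the eye; the middle of the thickness is 8 mm along +z.
- scraper_eye (a point): Centre of the scraper's eye: hole 26 mm across, 8 mm wire, 85 mm from the scraper's origin along its x axis, at the middle of its thickness; the hole's axis is the scraper's z.
- bearing_small: Bystander: loose ball bearing 45 mm across, 14 mm high, on the table. Leave alone.
- oil_pipe: Bystander: short bent steel oil pipe with a flange, 126 mm long, at the right. Leave alone.

How it is judged:
By the outcome, as a careful person would: the job done as asked, in the order asked, and still so for the second after the job is handed in, with the robot touching nothing.
Of ring_wheel_a, ring_wheel_b, hub_a, hub_b only 3 to 4 are there at a start; the rules pass over those that are not, and their reading is None.
At some moment in a run one of scraper may be knocked a few centimetres aside while the robot is not near it.
It also fails if it takes over 210 s, if anything falls off the work surface, if the arm or the gripper's body presses on something with over 40 N, if the wrist force passes 120 N, or if a joint passes its speed limit or range.

## Working session

There is one attempt and no reset: what is moved stays moved. The work goes in short steps, Python scripts to look and compute and a shell command to move; the robot and the scene stay as the last step left them, time stands still between calls to the robot, and variables do not carry over. Pictures are saved under pics/ and viewed, and the job is handed in when it is done.

```bash
ls; mkdir -p pics; python3 - <<'E'
from workcell import read_state, viewer, job, bot
import cv2
print(read_state()); print(bot.grasp_offset)
for n in ["side","top","wrist"]:
    c=viewer.read_camera(n); cv2.imwrite(f"pics/{n}0.png",c["pixels"][:,:,::-1])
    print(n,{k:v for k,v in c.items() if k!="pixels"})
E
```

```text
pics
{'time': 0.0, 'q': array([ 1.22911230e+00,  2.64755584e-01,  1.60539044e+00, -1.77185523e-05,
        1.27368609e+00, -3.68891493e-02]), 'joint_vel': array([ 1.55496927e-04,  1.19238975e-03,  1.23384499e-03,  8.98975478e-04,
        4.30503122e-05, -2.69255524e-04]), 'joint_torque': array([ 1.68012695e-03, -5.15096748e+01, -3.67320836e+01,  3.03599109e-04,
        1.30232685e-02,  2.83037815e-05]), 'tool_pos': array([0.20231983, 0.64319531, 0.2299515 ]), 'tcp_rot': array([-0.47684977, -3.1047808 ,  0.00345947]), 'wrist_force': array([ 0.86808303, -0.06114395,  0.81298894]), 'torque': array([-0.04175802,  0.00292769,  0.00889764]), 'width': 0.9965371548296831}
0.0187
side {'vertical_fov': 57.69365400713031, 'cx': 317.11346323447685, 'cy': 230.2585262715744, 'view': array([[ 0.99646175, -0.08162448,  0.02003553, -0.51647888],
       [ 0.02018846,  0.46385717,  0.88567994, -0.09845532],
       [-0.08158679, -0.88214169,  0.4638638 , -1.31366335],
       [ 0.        ,  0.        ,  0.        ,  1.        ]])}
top {'vertical_fov': 51.0781183975638, 'cx': 310.91268475818447, 'cy': 241.76393756493133, 'view': array([[ 0.01433164, -0.99988567,  0.00482195, -0.14888187],
       [ 0.99389521,  0.01477305,  0.10933466, -0.51736067],
       [-0.10939339,  0.00322557,  0.9939933 , -1.24911546],
       [ 0.        ,  0.        ,  0.        ,  1.        ]])}
wrist {'vertical_fov': 63.47733721900686, 'cx': 312.38464063328826, 'cy': 240.02692763494767, 'tool_from_camera': array([[ 6.57040832e-04,  9.51878465e-01,  3.06475050e-01,
         7.86713716e-02],
       [ 9.99999783e-01, -6.14038807e-04, -2.36725216e-04,
         4.14575877e-04],
       [-3.71460607e-05,  3.06475140e-01, -9.51878662e-01,
        -1.42992451e-01],
       [ 0.00000000e+00,  0.00000000e+00,  0.00000000e+00,
         1.00000000e+00]])}
```

View pics/side0.png

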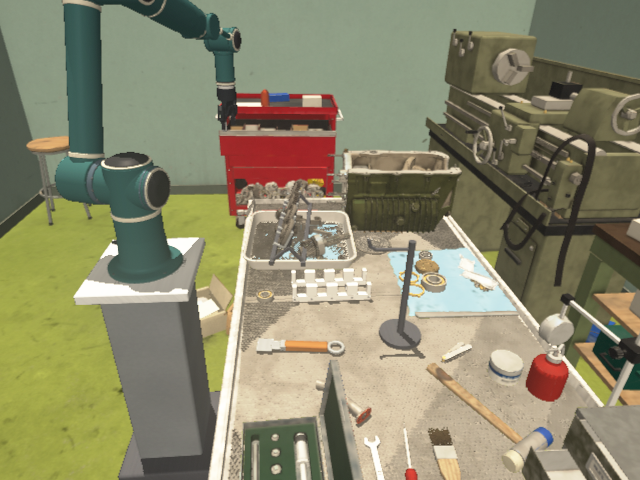

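View pics/top0.png

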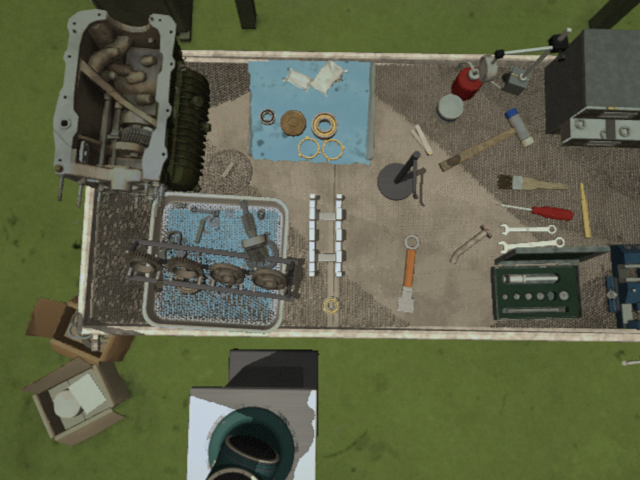

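View pics/wrist0.png

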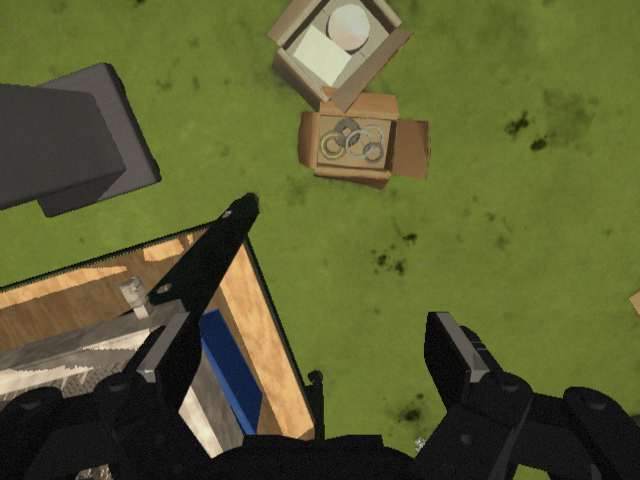

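```bash
python3 - <<'E'
import cv2
a=cv2.imread("pics/top0.png")[190:330,100:440]; cv2.imwrite("pics/tc.png",cv2.resize(a,None,fx=2.35,fy=2.35,interpolation=cv2.INTER_CUBIC))
a=cv2.imread("pics/side0.png")[170:370,230:430]; cv2.imwrite("pics/sc.png",cv2.resize(a,None,fx=3,fy=3,interpolation=cv2.INTER_CUBIC))
E
```

```text
(no output)
```

View pics/tc.png

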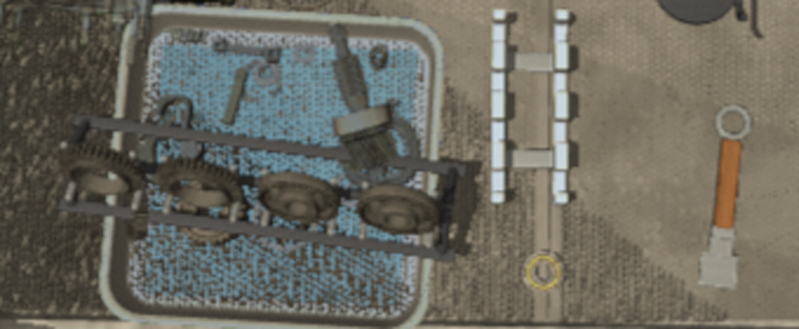

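View pics/sc.png

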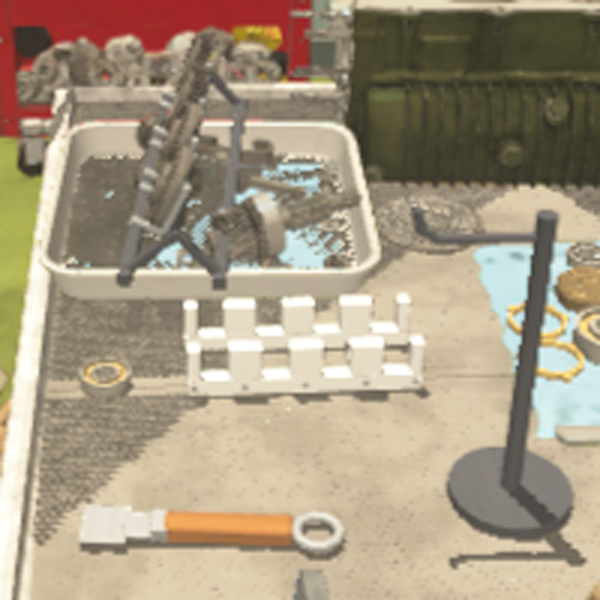

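```bash
cat > h.py <<'E'
import numpy as np, cv2
from scipy.spatial.transform import Rotation as R
from workcell import read_state, viewer, job, bot
def cam(n):
    s=read_state(); c=viewer.read_camera(n); f=240/np.tan(np.radians(c["vertical_fov"])/2)
    if n=="wrist":
        T=np.eye(4);T[:3,:3]=R.from_rotvec(s["tcp_rot"]).as_matrix();T[:3,3]=s["tool_pos"]
        W=T@c["tool_from_camera"]
    else: W=np.linalg.inv(c["view"])
    return dict(img=c["pixels"][:,:,::-1].copy(),f=f,cx=c["cx"],cy=c["cy"],W=W)
def ray(c,u,v):
    d=c["W"][:3,:3]@np.array([(u-c["cx"])/c["f"],-(v-c["cy"])/c["f"],-1.]); return c["W"][:3,3],d/np.linalg.norm(d)
def onz(c,u,v,z):
    o,d=ray(c,u,v); return o+d*(z-o[2])/d[2]
def proj(c,p):
    q=np.linalg.inv(c["W"])@np.append(p,1); return np.array([c["cx"]+c["f"]*q[0]/-q[2],c["cy"]-c["f"]*q[1]/-q[2]])
def tri(c1,p1,c2,p2):
    o1,d1=ray(c1,*p1);o2,d2=ray(c2,*p2)
    A=np.array([d1,-d2]).T; t=np.linalg.lstsq(A,o2-o1,rcond=None)[0]
    a=o1+t[0]*d1;b=o2+t[1]*d2; return (a+b)/2,np.linalg.norm(a-b)
def go(pos,zdir,ydir):
    """delta (mm, rotvec) in tool axes from measured pose to TCP pos with tool z, tool y(approx)"""
    z=np.array(zdir,float);z/=np.linalg.norm(z);y=np.array(ydir,float);y-=z*(y@z);y/=np.linalg.norm(y)
    M=np.array([np.cross(y,z),y,z]).T
    s=read_state();M0=R.from_rotvec(s["tcp_rot"]).as_matrix()
    d=M0.T@(np.array(pos)-s["tool_pos"])*1000; r=R.from_matrix(M0.T@M).as_rotvec()
    print("row: %.1f %.1f %.1f %.4f %.4f %.4f"%(*d,*r), "dist %.0f ang %.0fdeg"%(np.linalg.norm(d),np.degrees(np.linalg.norm(r))))
E
python3 - <<'E'
from h import *
c=cam("top")
hsv=cv2.cvtColor(c["img"],cv2.COLOR_BGR2HSV)
m=((hsv[...,1]<45)&(hsv[...,2]>175)).astype(np.uint8); m[:, :302]=0;m[:,350:]=0;m[:185]=0;m[285:]=0
n,l,st,ce=cv2.connectedComponentsWithStats(m); print(st,ce)
ys,xs=np.nonzero(m)
for lo,hi in((305,326),(326,348)):
    k=(xs>lo)&(xs<hi); 
    r=cv2.minAreaRect(np.array([xs[k],ys[k]]).T.astype(np.float32)); print(r)
    for p in cv2.boxPoints(r): print(p, onz(c,*p,0.05))
# scraper handle orange
m=((hsv[...,0]<18)&(hsv[...,1]>150)&(hsv[...,2]>120)).astype(np.uint8);m[:230]=0;m[315:]=0;m[:,380:440]*=2;m=(m==2).astype(np.uint8)
ys,xs=np.nonzero(m);r=cv2.minAreaRect(np.array([xs,ys]).T.astype(np.float32));print("handle",r,onz(c,*r[0],0.016))
for p in cv2.boxPoints(r): print(p, onz(c,*p,0.016))
cv2.imwrite("pics/t2.png",cv2.resize(c["img"][140:330,360:500],None,fx=4,fy=3.1578947,interpolation=cv2.INTER_CUBIC)[:600])
E
```

```text
[[     0      0    640    480 306537]
 [   310    194      5      4     19]
 [   337    194      4      4     16]
 [   309    201      5     18     74]
 [   336    201      5     18     82]
 [   309    221      5     19     91]
 [   336    221      5     19     90]
 [   309    242      5     20     90]
 [   336    242      5     20     84]
 [   309    263      5     13     59]
 [   335    263      6     13     58]] [[319.4891416  239.50791911]
 [311.89473684 195.42105263]
 [338.5        195.5       ]
 [311.43243243 209.68918919]
 [338.14634146 209.09756098]
 [311.08791209 230.03296703]
 [337.98888889 230.22222222]
 [311.07777778 251.27777778]
 [338.04761905 251.30952381]
 [311.05084746 268.91525424]
 [337.37931034 269.18965517]]
((311.1392822265625, 234.4954376220703), (4.746455192565918, 81.05680084228516), 0.7252243161201477)
[308.25327 274.99057] [ 0.43403854 -0.13583167  0.05      ]
[309.2792  193.94023] [ 0.63868487 -0.13537362  0.05      ]
[314.0253 194.0003] [ 0.63871444 -0.14737232  0.05      ]
[312.99936 275.05066] [ 0.43406091 -0.14761884  0.05      ]
((337.5, 234.5), (81.0, 5.0), 90.0)
[335. 194.] [ 0.63952832 -0.20040223  0.05      ]
[340. 194.] [ 0.6397222  -0.21304683  0.05      ]
[340. 275.] [ 0.4351619  -0.21468314  0.05      ]
[335. 275.] [ 0.43498124 -0.20226118  0.05      ]
handle ((409.11883544921875, 267.8118896484375), (7.363275051116943, 36.21935272216797), 5.710592269897461) [ 0.45760292 -0.39344109  0.016     ]
[403.6535  285.46536] [ 0.41240414 -0.37918893  0.016     ]
[407.25745 249.42575] [ 0.5047668  -0.38899125  0.016     ]
[414.58417 250.15842] [ 0.50315562 -0.40780484  0.016     ]
[410.98022 286.19803] [ 0.41081383 -0.39785554  0.016     ]
```

View pics/t2.png

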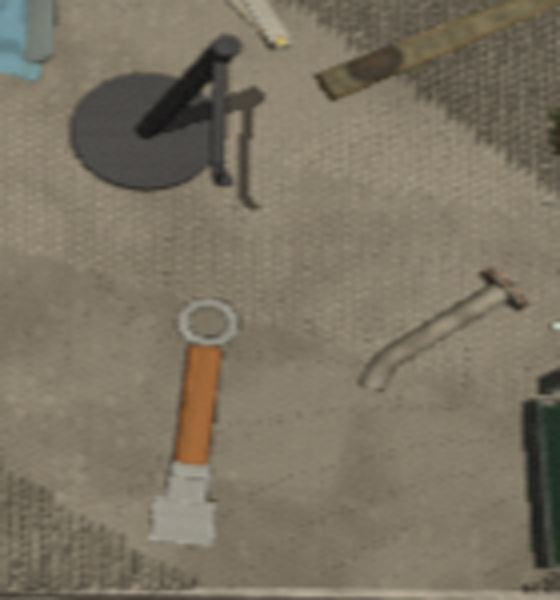

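```bash
python3 - <<'E'
from h import *
c=cam("top"); s=cam("side")
for p in [(103,175),(200,185),(298,197),(398,208)]: print(onz(c,100+p[0]/2.35,190+p[1]/2.35,.118))
print("base",onz(c,397,181.8,0.01))
t=(417,154.6)
print("posttop",onz(c,*t,.26), "tip", onz(c,415.7,197,.262))
# side: post top, tip, base
P=lambda u,v:(230+u/3,170+v/3)
print("tri top",tri(c,t,s,P(548,213)), "tip",tri(c,(415.7,197),s,P(419,210)))
print("base side",onz(s,*P(511,490),.012))
E
```

```text
[0.45015328 0.25077215 0.118     ]
[0.44157258 0.15349139 0.118     ]
[0.43102051 0.05525055 0.118     ]
[ 0.42150809 -0.04482256  0.118     ]
base [ 0.68281217 -0.36447531  0.01      ]
posttop [ 0.6835669  -0.36315277  0.26      ] tip [ 0.59161579 -0.35918402  0.262     ]
tri top (array([ 0.68566383, -0.36365627,  0.25967938]), np.float64(0.0038947391332708543)) tip (array([ 0.59348696, -0.35942207,  0.26221625]), np.float64(0.003774311547236))
base side [ 0.68670708 -0.36985139  0.012     ]
```

```bash
python3 - <<'E'
from h import *
x=np.array([.9953,-.0968,0])
go([.42,.14,.38],[0,0,-1],x)
E
```

```text
row: -358.6 -415.3 -148.9 -0.0007 0.0006 1.3630 dist 569 ang 78deg
```

```bash
python3 -m crank '-200 -240 -149 0 0 0.7 100;-359 -415 -149 0 0 1.363 100;-359 -415 -149 0 0 1.363 100;-359 -415 -149 0 0 1.363 100;-359 -415 -149 0 0 1.363 100;-359 -415 -149 0 0 1.363 100;-359 -415 -149 0 0 1.363 100;-359 -415 -149 0 0 1.363 100;-359 -415 -149 0 0 1.363 100;-359 -415 -149 0 0 1.363 100;-359 -415 -149 0 0 1.363 100;-359 -415 -149 0 0 1.363 100;-359 -415 -149 0 0 1.363 100;-359 -415 -149 0 0 1.363 100' 60; python3 - <<'E'
from h import *
print(read_state()); c=cam("wrist"); cv2.imwrite("pics/w1.png",c["img"])
E
```

```text
time: 2.05
tool_pos: [0.42, 0.1412, 0.3799]
tcp_rot: [-2.324, -2.113, 0.001]
wrist_force: [0.5, 0.1, 0.4]
width: 0.608
{'time': 2.05, 'q': array([ 2.68091803e-01, -2.42940932e-01,  1.84857427e+00,  9.62820739e-05,
        1.53658723e+00,  3.62954274e-01]), 'joint_vel': array([-0.00557265, -0.00065747, -0.00332992, -0.00061606,  0.0025398 ,
       -0.00017589]), 'joint_torque': array([-1.68061000e-02, -2.48722583e+01, -3.84308589e+01, -4.92080089e-04,
        4.52146793e-03,  2.23848023e-03]), 'tool_pos': array([0.42001468, 0.1412372 , 0.37994516]), 'tcp_rot': array([-2.32399895e+00, -2.11336398e+00,  8.10908950e-04]), 'wrist_force': array([0.53933093, 0.1289424 , 0.38838773]), 'torque': array([-0.01134238,  0.00202838, -0.01873057]), 'width': 0.6080805755453829}
```

View pics/w1.png

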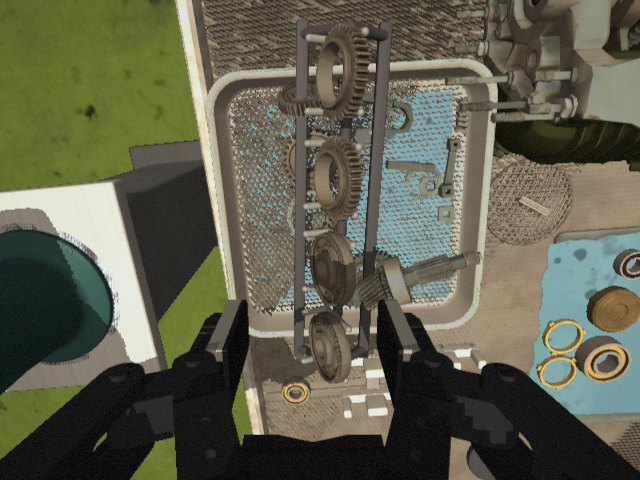

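```bash
python3 - <<'E'
import cv2
a=cv2.imread("pics/w1.png")
cv2.imwrite("pics/w1a.png",cv2.resize(a[15:215,270:400],None,fx=4,fy=3,interpolation=cv2.INTER_CUBIC))
cv2.imwrite("pics/w1b.png",cv2.resize(a[215:400,270:400],None,fx=4,fy=3,interpolation=cv2.INTER_CUBIC))
E
```

```text
(no output)
```

View pics/w1a.png

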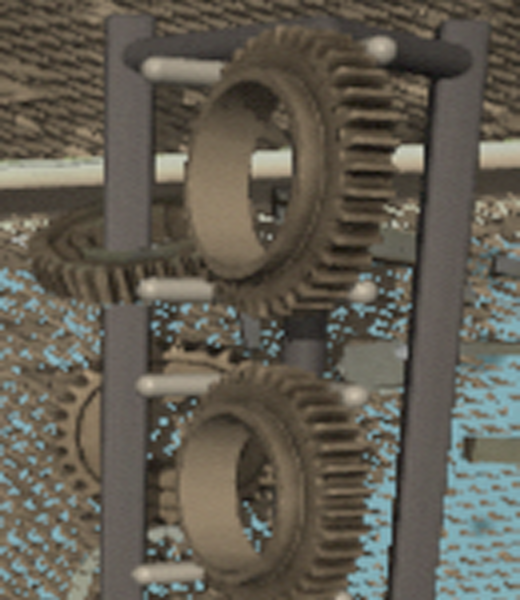

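View pics/w1b.png

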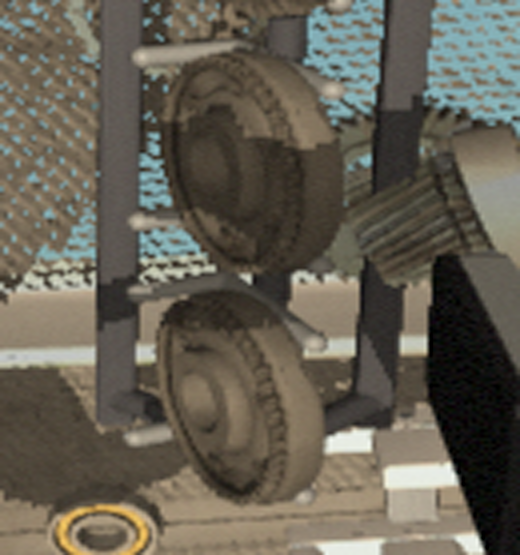

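```bash
python3 - <<'E'
from h import *
c=cam("wrist")
P=lambda u,v,y0:(270+u/4,y0+v/3)
for n,p,z in [("rw1 bore",P(244,176,15),.122),("rw2 bore",P(232,495,15),.122),("hub1",P(225,162,215),.122),("hub2",P(225,395,215),.122)]: print(n,p,onz(c,*p,z))
tips=[P(380,50,15),P(365,293,15),P(357,395,15),P(340,3,215),P(333,90,215),P(315,342,215),P(306,497,215)]
for z in(.12,.14,.15,):
  print(z); print(np.array([onz(c,*p,z)for p in tips]).round(4))
t=cam("top"); cv2.imwrite("pics/t3.png",cv2.resize(t["img"][190:330,100:440],None,fx=2.35,fy=2.35,interpolation=cv2.INTER_CUBIC))
E
```

```text
rw1 bore (331.0, 73.66666666666666) [0.44865691 0.25544205 0.122     ]
rw2 bore (328.0, 180.0) [0.43746646 0.1545314  0.122     ]
hub1 (326.25, 269.0) [0.42738569 0.05594704 0.122     ]
hub2 (326.25, 346.66666666666663) [ 0.41906354 -0.04332315  0.122     ]
0.12
[[ 0.4831  0.2886  0.12  ]
 [ 0.4756  0.2174  0.12  ]
 [ 0.4718  0.1849  0.12  ]
 [ 0.4631  0.1131  0.12  ]
 [ 0.4592  0.0806  0.12  ]
 [ 0.4474 -0.0232  0.12  ]
 [ 0.4399 -0.0952  0.12  ]]
0.14
[[ 0.4804  0.2852  0.14  ]
 [ 0.4733  0.2175  0.14  ]
 [ 0.4696  0.1866  0.14  ]
 [ 0.4613  0.1184  0.14  ]
 [ 0.4576  0.0875  0.14  ]
 [ 0.4464 -0.0112  0.14  ]
 [ 0.4393 -0.0796  0.14  ]]
0.15
[[ 0.479   0.2835  0.15  ]
 [ 0.4721  0.2176  0.15  ]
 [ 0.4685  0.1875  0.15  ]
 [ 0.4605  0.121   0.15  ]
 [ 0.4569  0.0909  0.15  ]
 [ 0.446  -0.0051  0.15  ]
 [ 0.439  -0.0718  0.15  ]]
```

View pics/t3.png

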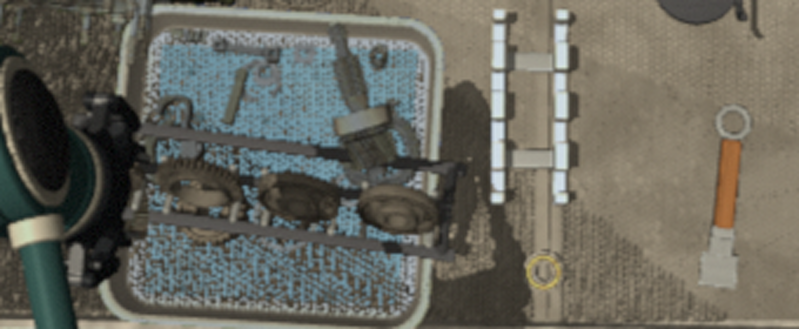

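```bash
cat >> h.py <<'E'
yaw=-.0985
xs=np.array([np.cos(yaw),np.sin(yaw),0]);ys_=np.array([-np.sin(yaw),np.cos(yaw),0]);zz=np.array([0,0,1.])
a25=np.radians(25)
U=np.sin(a25)*xs+np.cos(a25)*zz; N=-np.cos(a25)*xs+np.sin(a25)*zz
def mid(y,half,off=0.0):
    front=np.array([.4332,.1056,.122])+ys_*y
    return front-N*half+off*np.array([1,0,0])
E
python3 - <<'E'
from h import *
m=mid(-.15,.009,-.0015); print(m)
go(m+U*.0895,-U,-N)
E
```

```text
[ 0.42506611 -0.04447506  0.11819644]
row: -184.0 60.3 180.9 0.4362 0.0006 0.0025 dist 265 ang 25deg
```

```bash
python3 -m crank '-184 60 181 0.436 0 0.0025 100;-184 60 181 0.436 0 0.0025 100;-184 60 181 0.436 0 0.0025 100;-184 60 181 0.436 0 0.0025 100;-184 60 181 0.436 0 0.0025 100;-184 60 181 0.436 0 0.0025 100;-184 60 181 0.436 0 0.0025 100;-184 60 181 0.436 0 0.0025 100'; python3 - <<'E'
from h import *
m=mid(-.15,.009,-.0015); c=cam("wrist"); 
print(proj(c,m+U*.042),proj(c,m+U*.042+N*.009),proj(c,m+U*.042-N*.009))
cv2.imwrite("pics/w2.png",c["img"])
go(m+U*.0895,-U,-N); go(m+U*.0145,-U,-N)
E
```

```text
time: 3.2
tool_pos: [0.4632, -0.0477, 0.2011]
tcp_rot: [-2.069, -1.875, 0.412]
wrist_force: [0.5, -1.0, 0.7]
width: 0.609
[312.90860809 271.2638583 ] [296.06893527 271.26955868] [329.74296396 271.25815972]
row: -0.4 0.3 1.6 0.0036 0.0007 0.0004 dist 2 ang 0deg
row: -0.4 0.1 76.6 0.0036 0.0007 0.0004 dist 77 ang 0deg
```

View pics/w2.png

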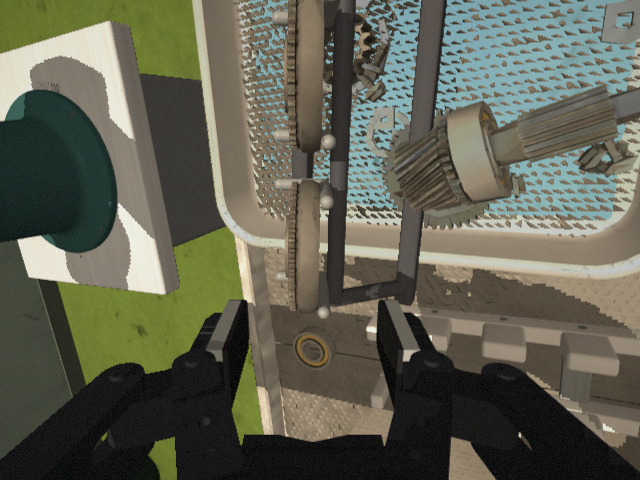

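```bash
python3 - <<'E'
from h import *
m=mid(-.15,.009,-.0015); c=cam("wrist")
T=cam("top");S=cam("side")
img=c["img"].copy()
for h in(.009,-.009):
    pts=[proj(c,m+N*h+.042*(U*np.cos(t)+ys_*np.sin(t))) for t in np.linspace(0,2*np.pi,49)]
    pts=np.array(pts); print(pts.min(0),pts.max(0))
    cv2.polylines(img,[(pts*8).astype(np.int32)],True,(0,255,0) if h>0 else (0,0,255),1,cv2.LINE_AA,3)
cv2.imwrite("pics/w2a.png",cv2.resize(img[150:330,230:400],None,fx=3.3,fy=3.3,interpolation=cv2.INTER_CUBIC))
cv2.imwrite("pics/s2.png",cv2.resize(S["img"][170:370,230:430],None,fx=3,fy=3,interpolation=cv2.INTER_CUBIC))
E
```

```text
[295.93540168 179.1642567 ] [300.32811377 312.98621715]
[324.48867951 179.18054055] [329.97420268 312.96833489]
```

View pics/w2a.png

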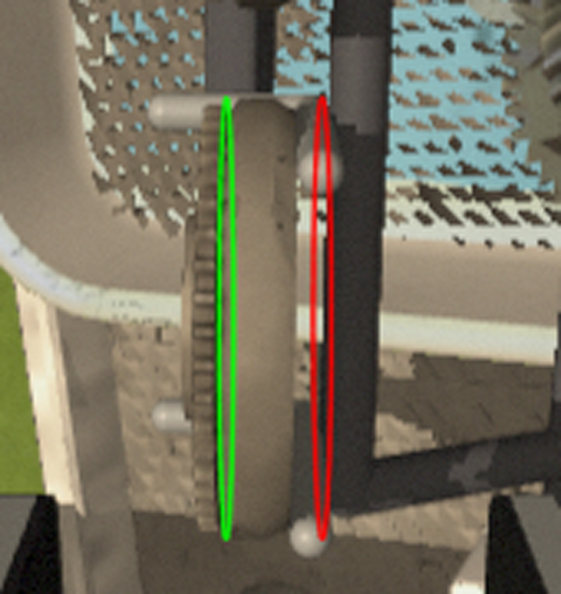

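View pics/s2.png

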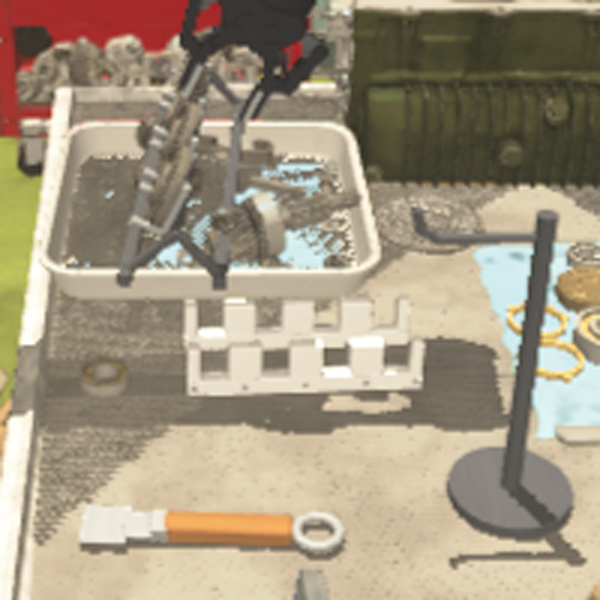

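```bash
python3 -m crank '0 -4.6 30 0.0036 0 0 100;0 -4.6 60 0.0036 0 0 100;0 -4.6 76 0.0036 0 0 100;0 -4.6 76 0.0036 0 0 100;0 -4.6 76 0.0036 0 0 100;0 -4.6 76 0.0036 0 0 255;0 -4.6 76 0.0036 0 0 255;0 -4.6 76 0.0036 0 0 255;0 -4.6 76 0.0036 0 0 255;0 -4.6 76 0.0036 0 0 255' 60; python3 - <<'E'
from h import *
c=cam("wrist"); cv2.imwrite("pics/w3.png",c["img"])
E
```

```text
time: 4.65
tool_pos: [0.4259, -0.0451, 0.134]
tcp_rot: [-2.065, -1.868, 0.42]
wrist_force: [-2.4, -0.3, 7.9]
width: 0.196
```

View pics/w3.png

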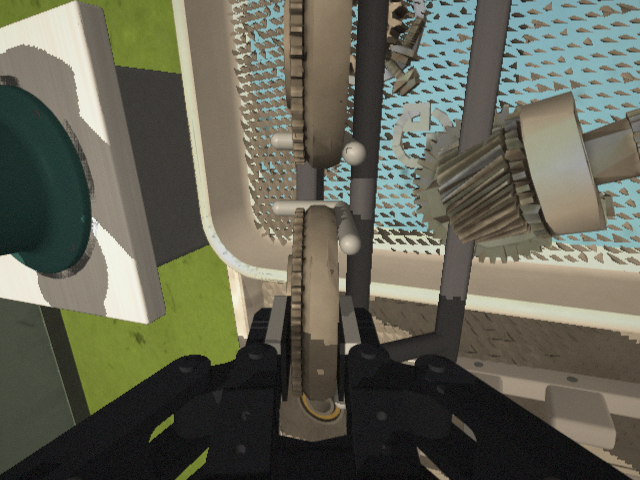

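```bash
python3 -m crank '0 0 -15 0 0 0 255;0 0 -40 0 0 0 255;0 0 -80 0 0 0 255;0 0 -130 0 0 0 255;0 0 -130 0 0 0 255;0 0 -130 0 0 0 255' 80; python3 - <<'E'
from h import *
c=cam("wrist"); cv2.imwrite("pics/w4.png",c["img"])
# approach above slot4 : rack yaw ~.004
rx=np.array([1,.004,0]); sl=np.array([.5366,-.174,0])+.081*rx
print(sl)
go(sl+[0,0,.20],[0,0,-1],rx)
E
```

```text
time: 5.45
tool_pos: [0.4807, -0.0504, 0.2485]
tcp_rot: [-2.065, -1.869, 0.419]
wrist_force: [-0.2, 0.0, -7.2]
width: 0.196
[ 0.6176   -0.173676  0.      ]
row: -109.1 155.4 -20.8 -0.4428 -0.0226 -0.1017 dist 191 ang 26deg
```

View pics/w4.png

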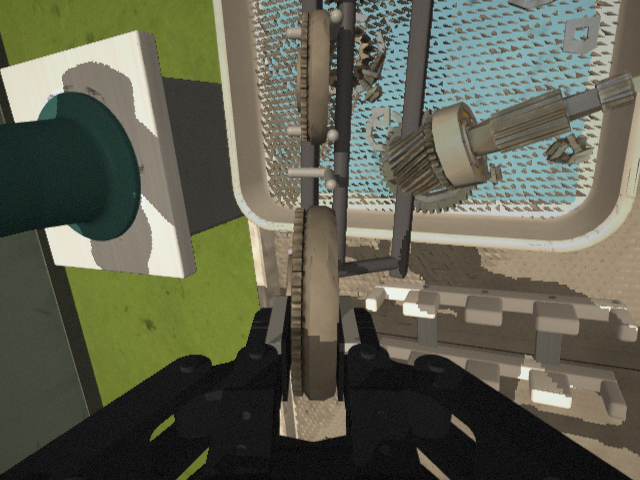

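```bash
python3 -m crank '-109 155 -21 -0.443 -0.0226 -0.102 255;-109 155 -21 -0.443 -0.0226 -0.102 255;-109 155 -21 -0.443 -0.0226 -0.102 255;-109 155 -21 -0.443 -0.0226 -0.102 255;-109 155 -21 -0.443 -0.0226 -0.102 255;-109 155 -21 -0.443 -0.0226 -0.102 255;-109 155 -21 -0.443 -0.0226 -0.102 255'; python3 - <<'E'
from h import *
c=cam("wrist"); 
rx=np.array([1,.004,0]);ry=np.array([-.004,1,0])
img=c["img"].copy(); 
for sx in(-.081,-.027,.027,.081):
  for sgn in(-1,1):
    q=[np.array([.5366,-.174,.05])+rx*(sx+a)+ry*sgn*b for a,b in((-.012,.027),(.012,.027),(.012,.041),(-.012,.041))]
    cv2.polylines(img,[(np.array([proj(c,p) for p in q])*8).astype(np.int32)],True,(0,0,255),1,cv2.LINE_AA,3)
cv2.imwrite("pics/w5.png",c["img"]);cv2.imwrite("pics/w5o.png",img)
go(np.array([.5366,-.174,.2])+.081*rx,[0,0,-1],rx)
E
```

```text
time: 6.38
tool_pos: [0.6185, -0.1729, 0.2029]
tcp_rot: [2.214, 2.226, 0.003]
wrist_force: [0.2, -0.1, -5.4]
width: 0.196
row: -0.7 -1.2 3.2 0.0035 0.0004 0.0012 dist 3 ang 0deg
```

View pics/w5o.png

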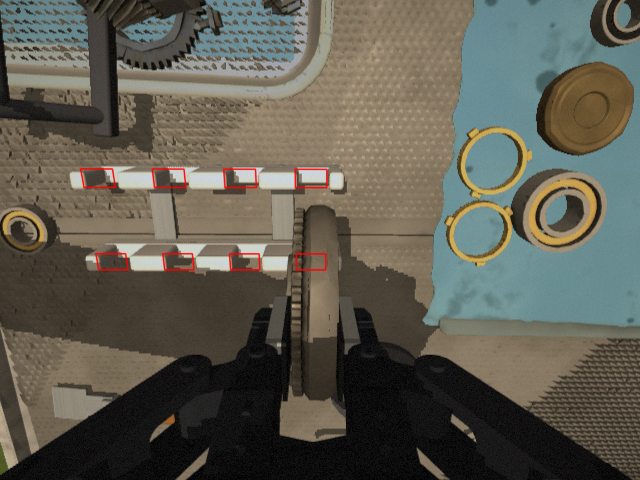

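```bash
python3 - <<'E'
import cv2
a=cv2.imread("pics/w5o.png")[150:285,60:350]
cv2.imwrite("pics/w5z.png",cv2.resize(a,None,fx=2.75,fy=4,interpolation=cv2.INTER_CUBIC))
E
```

```text
(no output)
```

View pics/w5z.png

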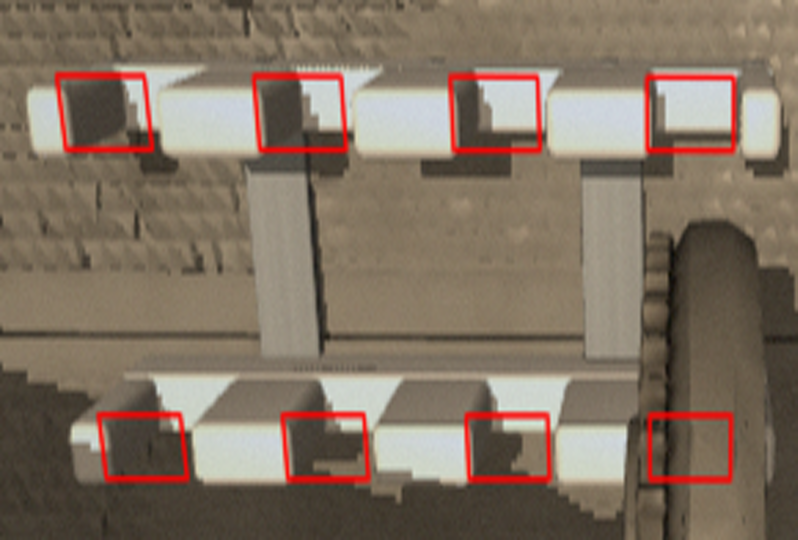

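```bash
python3 -m crank '-0.7 0.5 50 0.0035 0 0 255;-0.7 0.5 96 0.0035 0 0 255;-0.7 0.5 96 0.0035 0 0 255;-0.7 0.5 96 0.0035 0 0 255'; cat > rv.py <<'E'
from h import *
import sys
n=sys.argv[1]; X=float(sys.argv[2]) if len(sys.argv)>2 else .538
c=cam("wrist"); S=cam("side")
rx=np.array([1,.004,0]);ry=np.array([-.004,1,0])
img=c["img"].copy(); s2=S["img"].copy()
cv2.imwrite(f"pics/{n}w.png",cv2.resize(img[150:400,60:460],None,fx=2,fy=2,interpolation=cv2.INTER_CUBIC))
cv2.imwrite(f"pics/{n}s.png",cv2.resize(s2[230:310,270:390],None,fx=6,fy=6,interpolation=cv2.INTER_CUBIC))
print(read_state()["wrist_force"],read_state()["tool_pos"],read_state()["width"])
E
python3 rv.py a1
```

```text
time: 6.92
tool_pos: [0.6211, -0.1747, 0.1088]
tcp_rot: [2.214, 2.225, 0.001]
wrist_force: [0.5, -0.7, -4.6]
width: 0.192
[-0.15466955  0.41610981 -6.13124696] [ 0.62233024 -0.17519942  0.11051424] 0.19567071352801216
```

View pics/a1w.png

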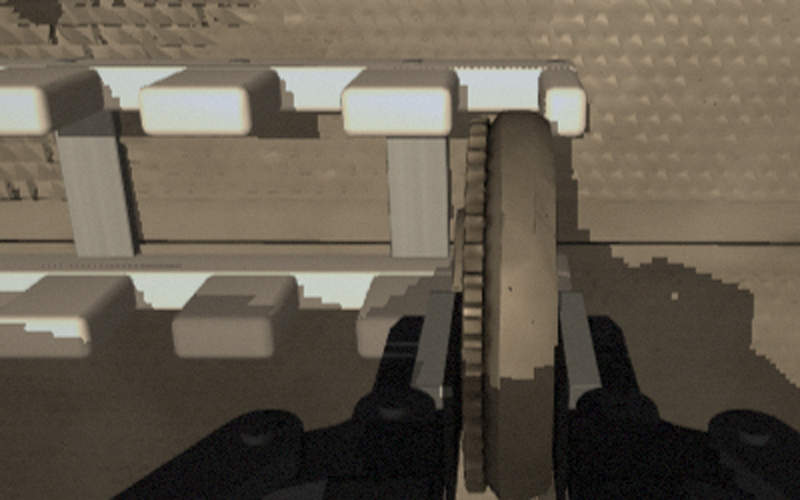

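View pics/a1s.png

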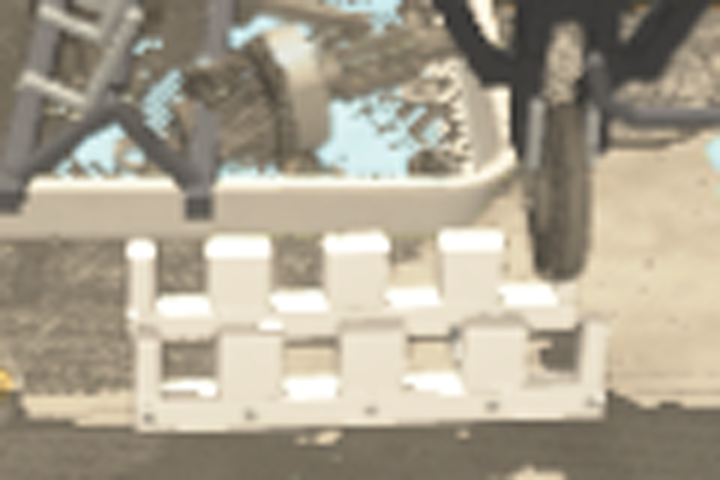

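```bash
python3 -m crank '0 0 0 0 0 0 255;0 0 0 0 0 0 255;0 0 0 0 0 0 255;0 0 0 0 0 0 255'; python3 -m crank '0 0 0 0 0 0 255;0 0 0 0 0 0 255'; python3 - <<'E'
from h import *
rx=np.array([1,.004,0])
go(np.array([.538,-.174,.107])+.081*rx,[0,0,-1],rx)
E
```

```text
time: 7.52
tool_pos: [0.6198, -0.1746, 0.1071]
tcp_rot: [2.216, 2.226, -0.0]
wrist_force: [0.6, 1.0, -7.0]
width: 0.2
time: 7.78
tool_pos: [0.6198, -0.1746, 0.1069]
tcp_rot: [2.217, 2.226, -0.001]
wrist_force: [0.7, 0.5, -5.6]
width: 0.194
row: 0.9 -0.8 -0.1 0.0001 0.0005 0.0002 dist 1 ang 0deg
```

```bash
python3 rv.py a2; python3 - <<'E'
from h import *
S=cam("side")
def at_y(c,u,v,y):
    o,d=ray(c,u,v); return o+d*(y-o[1])/d[1]
P=lambda u,v:(270+u/6-.0,230+v/6)
for u in (283,342,405,465,527,582): print("near front face", at_y(S,*P(u,350),-.215))
for u in (205,272,325,390,440,503): print("far top front edge", onz(S,*P(u,255),.05))
E
```

```text
[-0.45943684  0.44487407 -6.49542303] [ 0.61982349 -0.17455853  0.10696287] 0.19546700333193992
near front face [ 0.50004027 -0.215       0.03985862]
near front face [ 0.52608089 -0.215       0.03887677]
near front face [ 0.55401671 -0.215       0.03782347]
near front face [ 0.58074768 -0.215       0.03681559]
near front face [ 0.60849914 -0.215       0.03576924]
near front face [ 0.63322827 -0.215       0.03483685]
far top front edge [ 0.46917016 -0.15311743  0.05      ]
far top front edge [ 0.49973819 -0.15468084  0.05      ]
far top front edge [ 0.52395934 -0.15591964  0.05      ]
far top front edge [ 0.55371347 -0.15744142  0.05      ]
far top front edge [ 0.57663803 -0.1586139   0.05      ]
far top front edge [ 0.60556863 -0.16009356  0.05      ]
```

View pics/a2s.png

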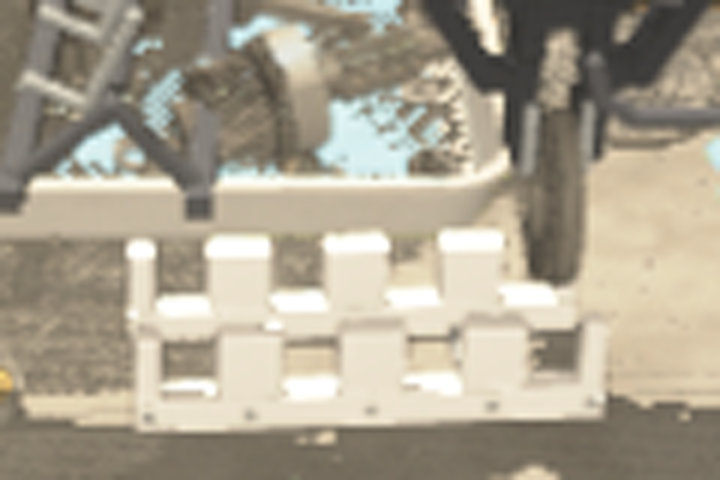

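View pics/a2w.png

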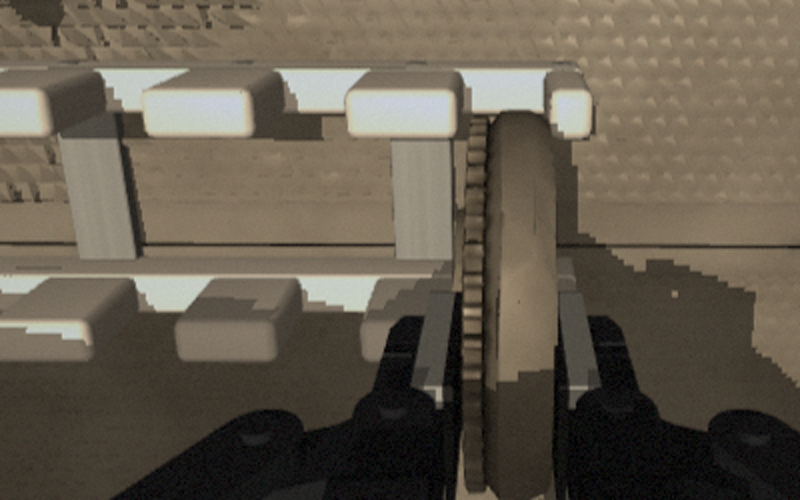

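```bash
python3 - <<'E'
from h import *
S=cam("side")
img=S["img"][230:310,270:390]; hsv=cv2.cvtColor(img,cv2.COLOR_BGR2HSV)
g=cv2.cvtColor(img,cv2.COLOR_BGR2GRAY)
for v in (30,34,38,42): print(v,g[v,82:104])
# project the hub's expected cylinder
cen=read_state()["tool_pos"]-[0,0,.0145]
for h in(-.009,.009):
    p=np.array([proj(S,cen+[h,.042*np.sin(t),.042*np.cos(t)]) for t in np.linspace(0,2*np.pi,25)])-[270,230]
    print(h,p.round(1)[::3].tolist())
E
```

```text
30 [159 132 121 125 124 114 108 113 102  94  98 100 117 127 128 161 198 198
 198 200 199 196]
34 [186 194 197 187 162 139 114 122 112 101 100 103 124 125 119 158 207 208
 207 208 204 204]
38 [238 226 209 203 165 100  93 106  94  82  94 102 115 121 120 164 212 212
 212 212 212 212]
42 [227 221 212 217 199 135  84  77  83  91  92 108 116 115 138 189 211 209
 210 207 209 209]
-0.009 [[88.6, 18.5], [86.5, 16.9], [85.1, 24.0], [85.1, 35.5], [86.6, 45.2], [88.7, 47.5], [90.2, 40.6], [90.2, 28.4], [88.6, 18.5]]
0.009 [[95.3, 18.3], [93.0, 16.8], [91.5, 23.9], [91.6, 35.4], [93.1, 45.0], [95.4, 47.3], [97.1, 40.4], [97.0, 28.2], [95.3, 18.3]]
```

```bash
python3 -m crank '0 -1.1 0 0 0 0 255;0 -1.1 10 0 0 0 255;0 -1.1 20 0 0 0 255;0 -1.1 28 0 0 0 255;0 -1.1 34 0 0 0 255;0 -1.1 34 0 0 0 255;0 -1.1 34 0 0 0 255;0 -1.1 34 0 0 0 255'; python3 rv.py a3
```

```text
time: 8.98
tool_pos: [0.6192, -0.1747, 0.0737]
tcp_rot: [2.216, 2.225, 0.0]
wrist_force: [0.5, 0.0, -6.5]
width: 0.194
[-0.31763647  0.37296004 -7.26151984] [ 0.61906297 -0.17472651  0.07356821] 0.19561709853792683
```

View pics/a3w.png

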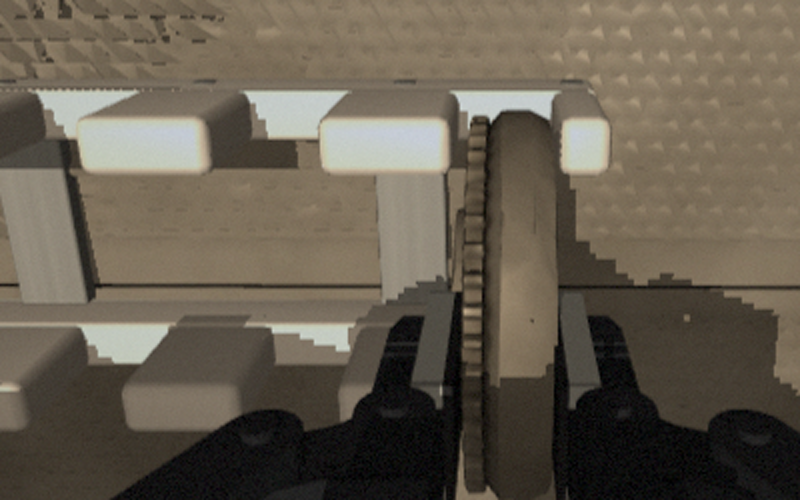

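View pics/a3s.png

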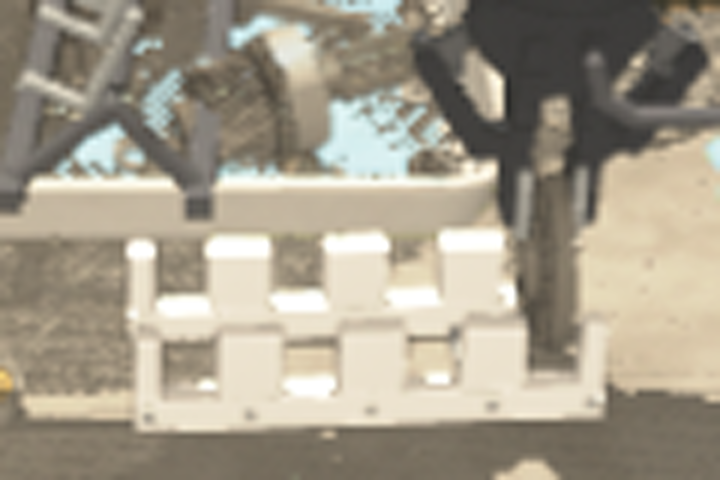

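```bash
python3 -m crank '0 0 3 0 0 0 255;0 0 6 0 0 0 255;0 0 7.5 0 0 0 255;0 0 9 0 0 0 255;0 0 9 0 0 0 255;0 0 9 0 0 0 255'
```

```text
time: 9.82
tool_pos: [0.6192, -0.1751, 0.065]
tcp_rot: [2.215, 2.225, -0.0]
wrist_force: [-3.1, -1.4, 1.0]
width: 0.194
```

```bash
python3 -m crank '0 0 0 0 0 0 160;0 0 0 0 0 0 160;0 0 0 0 0 0 160;0 0 -60 0 0 0 160;0 0 -115 0 0 0 160;0 0 -170 0 0 0 160;0 0 -170 0 0 0 160;0 0 -170 0 0 0 160'; python3 rv.py a4; python3 - <<'E'
from h import *
m=mid(-.05,.009,-.0055); print(m)
go(m+U*.0895,-U,-N)
E
```

```text
time: 10.82
tool_pos: [0.6187, -0.1744, 0.2342]
tcp_rot: [2.216, 2.225, 0.0]
wrist_force: [0.2, -0.0, -0.8]
width: 0.372
[ 0.46769776  0.38895901 -0.10018109] [ 0.61755219 -0.17404869  0.23184775] 0.3663968474580749
[0.43090019 0.05504022 0.11819644]
row: 226.0 -147.9 33.1 0.4328 0.0219 0.1012 dist 272 ang 25deg
```

View pics/a4s.png

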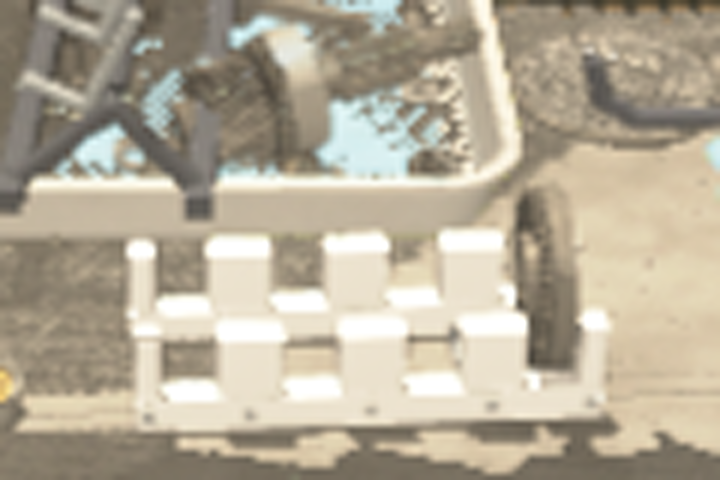

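View pics/a4w.png

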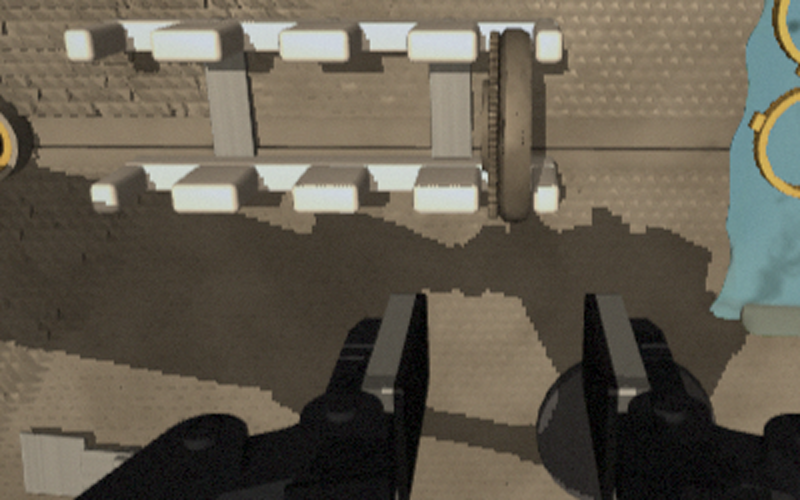

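```bash
python3 -m crank '226 -148 33 0.433 0.022 0.101 100;226 -148 33 0.433 0.022 0.101 100;226 -148 33 0.433 0.022 0.101 100;226 -148 33 0.433 0.022 0.101 100;226 -148 33 0.433 0.022 0.101 100;226 -148 33 0.433 0.022 0.101 100;226 -148 33 0.433 0.022 0.101 100;226 -148 33 0.433 0.022 0.101 100;226 -148 33 0.433 0.022 0.101 100;226 -148 33 0.433 0.022 0.101 100'; cat > dv.py <<'E'
from h import *
import sys
y,half,off,n=float(sys.argv[1]),float(sys.argv[2]),float(sys.argv[3]),sys.argv[4]
m=mid(y,half,off); c=cam("wrist"); img=c["img"].copy(); r=.0425 if half>.0092 else .042
for h in(half,-half):
    pts=np.array([proj(c,m+N*h+r*(U*np.cos(t)+ys_*np.sin(t))) for t in np.linspace(0,2*np.pi,49)])
    cv2.polylines(img,[(pts*8).astype(np.int32)],True,(0,255,0) if h>0 else (0,0,255),1,cv2.LINE_AA,3)
cv2.imwrite(f"pics/{n}.png",cv2.resize(img[150:350,210:410],None,fx=3,fy=3,interpolation=cv2.INTER_CUBIC))
go(m+U*.0895,-U,-N);go(m+U*.0145,-U,-N)
E
python3 dv.py -.05 .009 -.0055 d3
```

```text
time: 12.18
tool_pos: [0.4702, 0.0503, 0.201]
tcp_rot: [-2.07, -1.874, 0.413]
wrist_force: [0.1, -0.2, -0.4]
width: 0.607
row: 0.7 -0.7 2.1 0.0035 0.0005 -0.0008 dist 2 ang 0deg
row: 0.7 -1.0 77.1 0.0035 0.0005 -0.0008 dist 77 ang 0deg
```

View pics/d3.png

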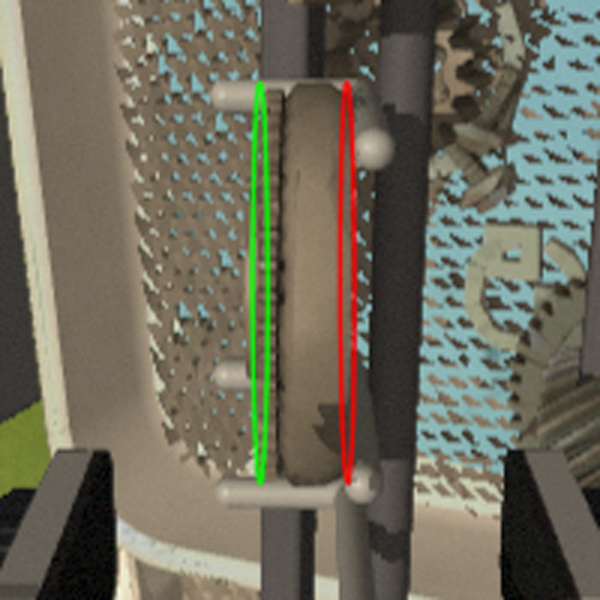

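```bash
python3 -m crank '0.7 -1 30 0.0035 0 0 100;0.7 -1 60 0.0035 0 0 100;0.7 -1 76 0.0035 0 0 100;0.7 -1 76 0.0035 0 0 100;0.7 -1 76 0.0035 0 0 100;0.7 -1 76 0.0035 0 0 255;0.7 -1 76 0.0035 0 0 255;0.7 -1 76 0.0035 0 0 255;0.7 -1 76 0.0035 0 0 255;0.7 -1 76 0.0035 0 0 255' 80; python3 -c "
from h import *
print(read_state()['wrist_force'])"
```

```text
time: 13.48
tool_pos: [0.4374, 0.0547, 0.1338]
tcp_rot: [-2.067, -1.872, 0.416]
wrist_force: [-1.0, -1.7, 5.1]
width: 0.194
[-0.98359626 -1.70420996  5.07276498]
```

```bash
python3 -m crank '0 0 -15 0 0 0 255;0 0 -40 0 0 0 255;0 0 -80 0 0 0 255;0 0 -130 0 0 0 255;0 0 -130 0 0 0 255;0 0 -130 0 0 0 255'; python3 - <<'E'
from h import *
c=cam("wrist"); cv2.imwrite("pics/w6.png",c["img"])
rx=np.array([1,.004,0])
go(np.array([.538,-.174,.18])+.027*rx,[0,0,-1],rx)
E
```

```text
time: 14.22
tool_pos: [0.491, 0.0493, 0.2485]
tcp_rot: [-2.066, -1.871, 0.418]
wrist_force: [-1.3, -0.1, -8.1]
width: 0.192
row: -214.8 116.1 20.5 -0.4402 -0.0212 -0.1009 dist 245 ang 26deg
```

View pics/w6.png

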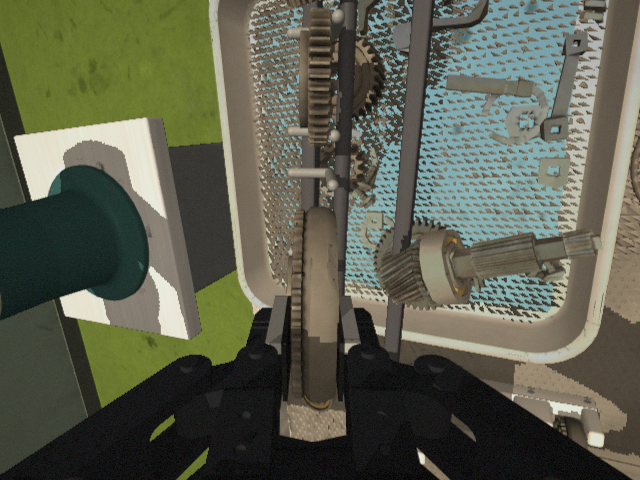

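```bash
python3 -m crank '-60 10 -5 -0.1 0 0 255;-120 30 -5 -0.2 0 -0.05 255;-180 80 0 -0.35 -0.02 -0.1 255;-215 116 20 -0.44 -0.021 -0.101 255;-215 116 20 -0.44 -0.021 -0.101 255;-215 116 20 -0.44 -0.021 -0.101 255;-215 116 20 -0.44 -0.021 -0.101 255;-215 116 20 -0.44 -0.021 -0.101 255;-215 116 20 -0.44 -0.021 -0.101 255;-215 116 20 -0.44 -0.021 -0.101 255;-215 116 20 -0.44 -0.021 -0.101 255'; python3 - <<'E'
from h import *
rx=np.array([1,.004,0])
go(np.array([.538,-.174,.080])+.027*rx,[0,0,-1],rx)
E
```

```text
time: 15.65
tool_pos: [0.5671, -0.174, 0.1834]
tcp_rot: [2.215, 2.224, 0.005]
wrist_force: [-0.2, 0.6, -6.8]
width: 0.194
row: 0.1 -2.5 103.4 0.0040 -0.0003 0.0002 dist 103 ang 0deg
```

```bash
python3 -m crank '0 -2 45 0.004 0 0 255;0 -2 76 0.004 0 0 255;0 -2 76 0.004 0 0 255;0 -2 76 0.004 0 0 255;0 -2 76 0.004 0 0 255;0 -2 76 0.004 0 0 255;0 -2 76 0.004 0 0 255;0 -2 76 0.004 0 0 255'; python3 - <<'E'
from h import *
rx=np.array([1,.004,0])
go(np.array([.538,-.174,.0735])+.027*rx,[0,0,-1],rx)
E
python3 rv.py b1
```

```text
time: 16.65
tool_pos: [0.5654, -0.1741, 0.1074]
tcp_rot: [-2.217, -2.226, -0.001]
wrist_force: [-0.9, 0.3, -7.9]
width: 0.195
row: 0.2 -0.4 33.9 0.0002 -0.0003 -0.0001 dist 34 ang 0deg
[ 0.03978186 -0.2320497  -7.24541569] [ 0.56522971 -0.17406223  0.10717341] 0.19674822119773355
```

View pics/b1w.png

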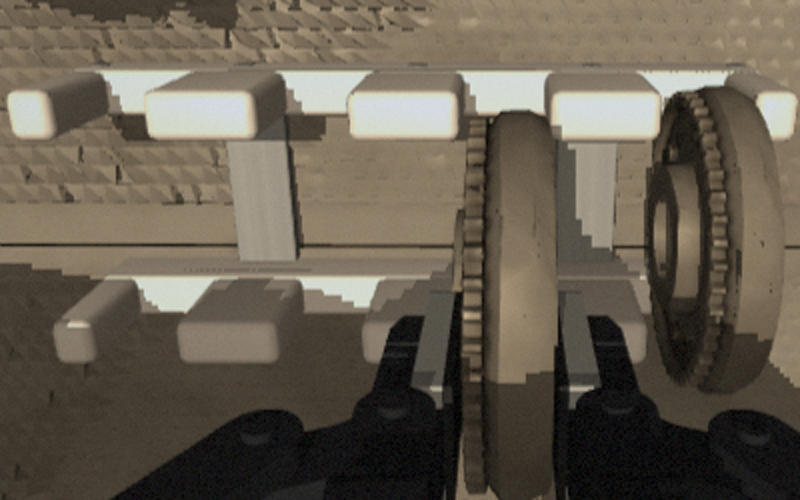

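```bash
python3 -m crank '0 -0.5 10 0 0 0 255;0 -0.5 20 0 0 0 255;0 -0.5 28 0 0 0 255;0 -0.5 34 0 0 0 255;0 -0.5 37 0 0 0 255;0 -0.5 40 0 0 0 255;0 -0.5 42 0 0 0 255;0 -0.5 43 0 0 0 255;0 -0.5 43 0 0 0 255;0 -0.5 43 0 0 0 255;0 -0.5 43 0 0 0 255'
```

```text
time: 18.12
tool_pos: [0.5655, -0.1746, 0.0652]
tcp_rot: [2.216, 2.225, 0.001]
wrist_force: [-1.9, -2.1, 3.5]
width: 0.198
```

```bash
python3 -m crank '0 0 0 0 0 0 182;0 0 0 0 0 0 182;0 0 0 0 0 0 182;0 0 -30 0 0 0 182;0 0 -80 0 0 0 160;0 0 -130 0 0 0 100;0 0 -170 0 0 0 100;0 0 -170 0 0 0 100;0 0 -170 0 0 0 100;0 0 -170 0 0 0 100'; python3 rv.py b2;  python3 - <<'E'
from h import *
m=mid(.05,.0095,-.0055); print(m)
go(m+U*.0895,-U,-N)
E
```

```text
time: 19.38
tool_pos: [0.5637, -0.1737, 0.232]
tcp_rot: [-2.214, -2.223, 0.002]
wrist_force: [0.6, 0.3, -0.0]
width: 0.604
[-0.31940019 -0.69760187  0.43449953] [ 0.56387916 -0.17379025  0.23221677] 0.6101187945332954
[0.44118523 0.15451093 0.11798513]
row: 324.9 -83.7 33.9 0.4327 0.0210 0.1011 dist 337 ang 25deg
```

View pics/b2w.png

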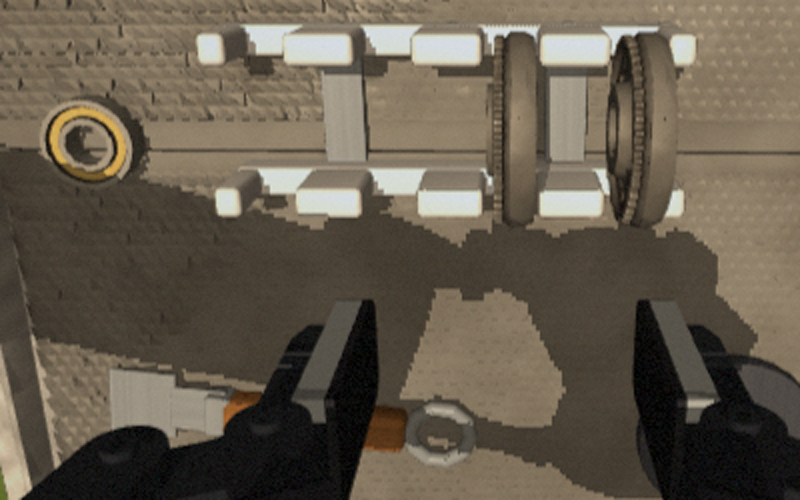

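View pics/b2s.png

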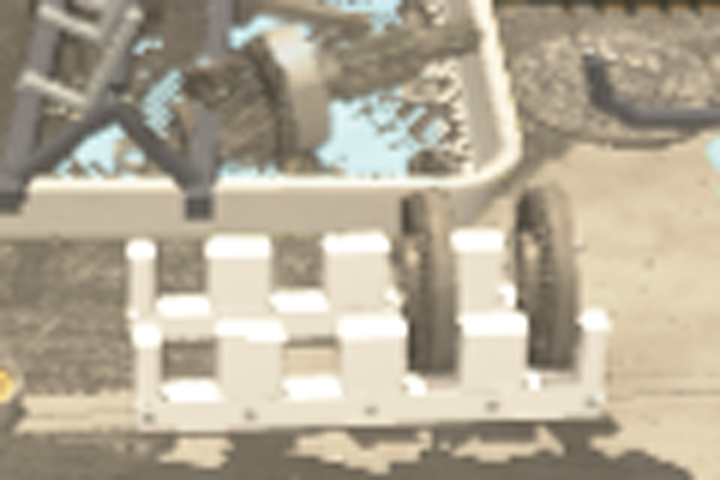

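Two hubs seated in slots 3 and 4. Next the ring wheel at +50.

```bash
python3 -m crank '325 -84 34 0.433 0.021 0.101 100;325 -84 34 0.433 0.021 0.101 100;325 -84 34 0.433 0.021 0.101 100;325 -84 34 0.433 0.021 0.101 100;325 -84 34 0.433 0.021 0.101 100;325 -84 34 0.433 0.021 0.101 100;325 -84 34 0.433 0.021 0.101 100;325 -84 34 0.433 0.021 0.101 100;325 -84 34 0.433 0.021 0.101 100;325 -84 34 0.433 0.021 0.101 100;325 -84 34 0.433 0.021 0.101 100'; python3 dv.py .05 .0095 -.0055 d2
```

```text
time: 20.85
tool_pos: [0.4798, 0.15, 0.2004]
tcp_rot: [-2.07, -1.873, 0.413]
wrist_force: [-0.1, 0.5, -0.5]
width: 0.607
row: 0.6 -0.3 1.6 0.0030 0.0003 -0.0011 dist 2 ang 0deg
row: 0.6 -0.6 76.6 0.0030 0.0003 -0.0011 dist 77 ang 0deg
```

View pics/d2.png

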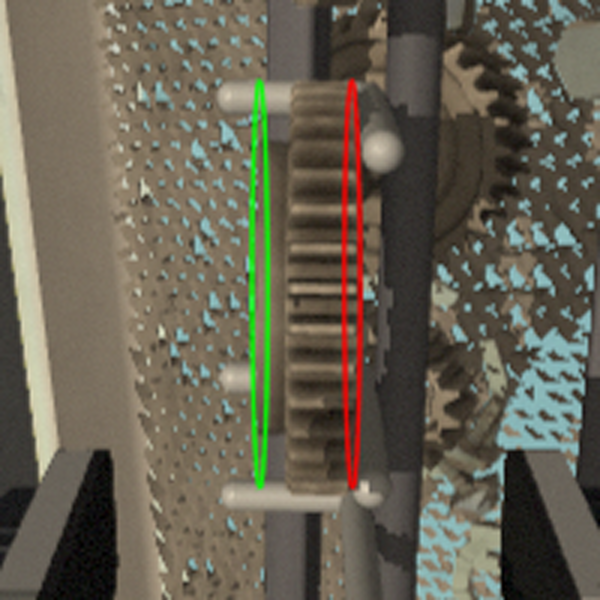

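```bash
python3 -m crank '0.6 -0.8 30 0.003 0 0 100;0.6 -0.8 60 0.003 0 0 100;0.6 -0.8 76 0.003 0 0 100;0.6 -0.8 76 0.003 0 0 100;0.6 -0.8 76 0.003 0 0 100;0.6 -0.8 76 0.003 0 0 255;0.6 -0.8 76 0.003 0 0 255;0.6 -0.8 76 0.003 0 0 255;0.6 -0.8 76 0.003 0 0 255;0.6 -0.8 76 0.003 0 0 255' 80; python3 -c "
from h import *
cv2.imwrite('pics/w7.png',cam('wrist')['img'])"
```

```text
time: 22.15
tool_pos: [0.4479, 0.1544, 0.1327]
tcp_rot: [-2.068, -1.873, 0.414]
wrist_force: [0.9, -0.7, 5.0]
width: 0.21
```

View pics/w7.png

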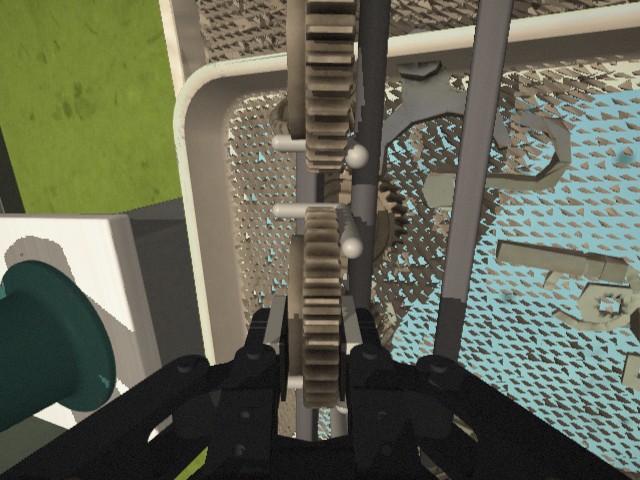

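```bash
python3 -m crank '0 0 -15 0 0 0 255;0 0 -40 0 0 0 255;0 0 -80 0 0 0 255;0 0 -130 0 0 0 255;0 0 -130 0 0 0 255;0 0 -130 0 0 0 255'; python3 - <<'E'
from h import *
c=cam("wrist"); cv2.imwrite("pics/w8.png",c["img"])
rx=np.array([1,.004,0])
go(np.array([.538,-.174,.18])-.027*rx,[0,0,-1],rx)
E
```

```text
time: 22.95
tool_pos: [0.501, 0.1488, 0.2479]
tcp_rot: [-2.066, -1.871, 0.419]
wrist_force: [-0.3, -0.2, -6.0]
width: 0.208
row: -320.1 67.3 43.3 -0.4400 -0.0205 -0.1011 dist 330 ang 26deg
```

View pics/w8.png

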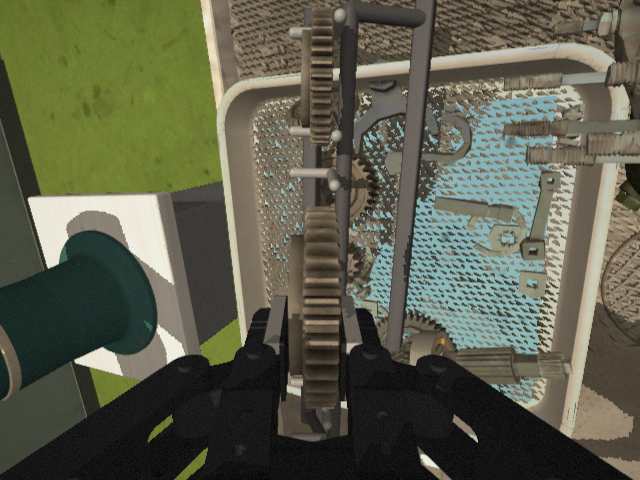

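```bash
python3 -m crank '-60 5 -5 0 0 0 255;-120 8 -5 -0.1 0 0 255;-180 20 -5 -0.2 0 -0.05 255;-240 40 0 -0.35 -0.02 -0.1 255;-290 60 20 -0.44 -0.0205 -0.101 255;-320 67 43 -0.44 -0.0205 -0.101 255;-320 67 43 -0.44 -0.0205 -0.101 255;-320 67 43 -0.44 -0.0205 -0.101 255;-320 67 43 -0.44 -0.0205 -0.101 255;-320 67 43 -0.44 -0.0205 -0.101 255;-320 67 43 -0.44 -0.0205 -0.101 255;-320 67 43 -0.44 -0.0205 -0.101 255;-320 67 43 -0.44 -0.0205 -0.101 255'; python3 - <<'E'
from h import *
rx=np.array([1,.004,0])
go(np.array([.538,-.174,.107])-.027*rx,[0,0,-1],rx)
E
```

```text
time: 24.62
tool_pos: [0.5127, -0.1736, 0.1825]
tcp_rot: [2.215, 2.224, 0.005]
wrist_force: [0.1, -0.1, -5.5]
width: 0.211
row: -0.6 -2.0 75.5 0.0040 -0.0008 0.0000 dist 76 ang 0deg
```

```bash
python3 -m crank '-0.6 -2 45 0.004 0 0 255;-0.6 -2 75 0.004 0 0 255;-0.6 -2 75 0.004 0 0 255;-0.6 -2 75 0.004 0 0 255;-0.6 -2 75 0.004 0 0 255;-0.6 -2 75 0.004 0 0 255;-0.6 -2 75 0.004 0 0 255;-0.6 -2 75 0.004 0 0 255'; python3 - <<'E'
from h import *
rx=np.array([1,.004,0])
go(np.array([.538,-.174,.0735])-.027*rx,[0,0,-1],rx)
E
python3 rv.py c1
```

```text
time: 25.62
tool_pos: [0.5111, -0.1743, 0.1077]
tcp_rot: [-2.217, -2.225, -0.001]
wrist_force: [0.2, -0.1, -5.3]
width: 0.206
row: 0.1 -0.1 34.2 0.0002 -0.0007 -0.0002 dist 34 ang 0deg
[ 0.44570588 -1.1742777  -4.35145226] [ 0.51093395 -0.17421074  0.10745274] 0.20724087876867714
```

View pics/c1w.png

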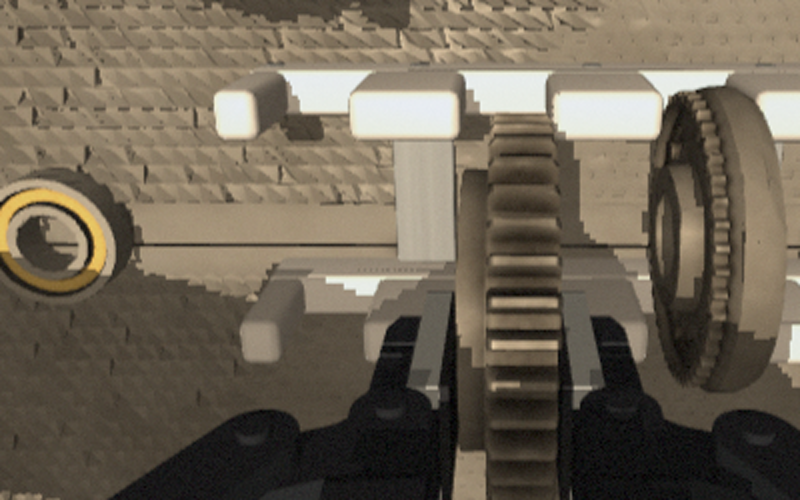

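```bash
python3 -m crank '0 -0.6 10 0 0 0 255;0 -0.6 20 0 0 0 255;0 -0.6 28 0 0 0 255;0 -0.6 34 0 0 0 255;0 -0.6 37 0 0 0 255;0 -0.6 40 0 0 0 255;0 -0.6 42 0 0 0 255;0 -0.6 43.5 0 0 0 255;0 -0.6 43.5 0 0 0 255;0 -0.6 43.5 0 0 0 255;0 -0.6 43.5 0 0 0 255'
```

```text
time: 27.1
tool_pos: [0.5104, -0.1742, 0.064]
tcp_rot: [-2.217, -2.225, -0.001]
wrist_force: [-0.0, -0.6, -5.2]
width: 0.21
```

```bash
python3 -m crank '0 0 1 0 0 0 255;0 0 2 0 0 0 255;0 0 2 0 0 0 255;0 0 2 0 0 0 255'
```

```text
time: 27.6
tool_pos: [0.511, -0.1748, 0.0629]
tcp_rot: [2.216, 2.225, 0.001]
wrist_force: [-2.9, -2.0, 4.4]
width: 0.211
```

Contact (+10 N). Release and inspect.

```bash
python3 -m crank '0 0 0 0 0 0 178;0 0 0 0 0 0 178;0 0 0 0 0 0 178;0 0 -30 0 0 0 178;0 0 -80 0 0 0 160;0 0 -130 0 0 0 100;0 0 -170 0 0 0 100;0 0 -170 0 0 0 100;0 0 -170 0 0 0 100;0 0 -170 0 0 0 100'; python3 rv.py c2;  python3 - <<'E'
from h import *
m=mid(.15,.0095,-.0055); print(m)
go(m+U*.0895,-U,-N)
E
```

```text
time: 28.85
tool_pos: [0.5092, -0.1738, 0.2297]
tcp_rot: [-2.214, -2.223, 0.002]
wrist_force: [-0.0, -1.1, -0.6]
width: 0.61
[-0.4200624  -0.56473647 -0.8653127 ] [ 0.50938551 -0.17392585  0.22997423] 0.6062839740969688
[0.45101931 0.25402621 0.11798513]
row: 424.2 -19.0 31.8 0.4325 0.0204 0.1011 dist 426 ang 25deg
```

View pics/c2w.png

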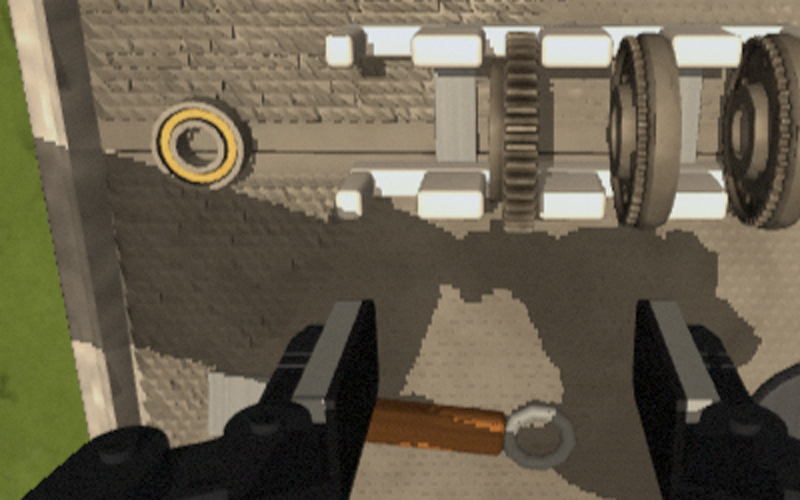

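View pics/c2s.png

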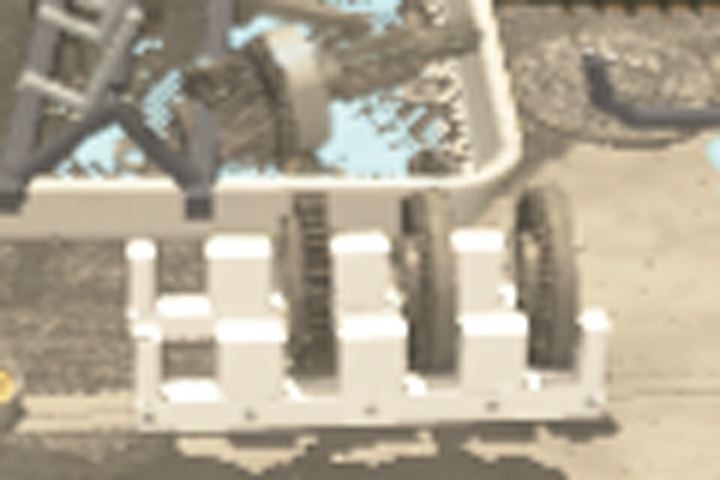

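Three discs are seated. Now the last ring wheel.

```bash
python3 -m crank '424 -19 32 0.4325 0.02 0.101 100;424 -19 32 0.4325 0.02 0.101 100;424 -19 32 0.4325 0.02 0.101 100;424 -19 32 0.4325 0.02 0.101 100;424 -19 32 0.4325 0.02 0.101 100;424 -19 32 0.4325 0.02 0.101 100;424 -19 32 0.4325 0.02 0.101 100;424 -19 32 0.4325 0.02 0.101 100;424 -19 32 0.4325 0.02 0.101 100;424 -19 32 0.4325 0.02 0.101 100;424 -19 32 0.4325 0.02 0.101 100;424 -19 32 0.4325 0.02 0.101 100;424 -19 32 0.4325 0.02 0.101 100'; python3 dv.py .15 .0095 -.0055 d1
```

```text
time: 30.58
tool_pos: [0.4899, 0.2492, 0.2004]
tcp_rot: [-2.07, -1.874, 0.413]
wrist_force: [0.0, -0.6, 0.5]
width: 0.607
row: 0.9 -0.6 1.7 0.0035 0.0010 -0.0009 dist 2 ang 0deg
row: 0.9 -0.9 76.7 0.0035 0.0010 -0.0009 dist 77 ang 0deg
```

View pics/d1.png

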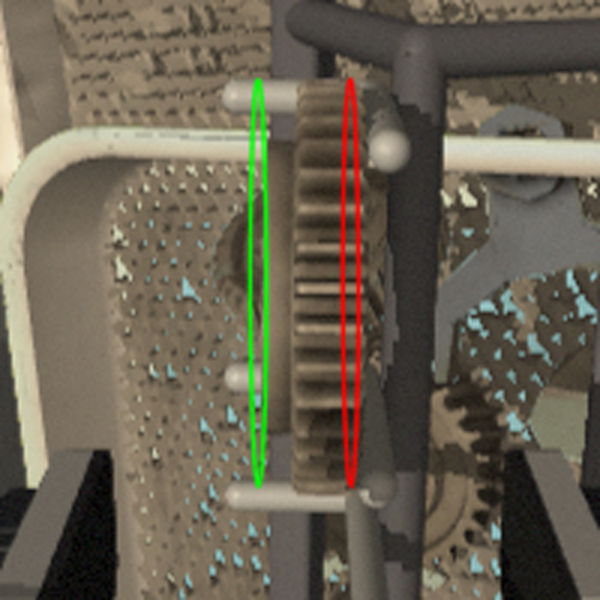

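```bash
python3 -m crank '0.9 0.7 30 0.0035 0 0 100;0.9 0.7 60 0.0035 0 0 100;0.9 0.7 76 0.0035 0 0 100;0.9 0.7 76 0.0035 0 0 100;0.9 0.7 76 0.0035 0 0 100;0.9 0.7 76 0.0035 0 0 255;0.9 0.7 76 0.0035 0 0 255;0.9 0.7 76 0.0035 0 0 255;0.9 0.7 76 0.0035 0 0 255;0.9 0.7 76 0.0035 0 0 255' 80
```

```text
time: 31.88
tool_pos: [0.4592, 0.2537, 0.1323]
tcp_rot: [-2.067, -1.873, 0.415]
wrist_force: [-1.1, -0.7, 6.1]
width: 0.211
```

```bash
python3 -m crank '0 0 -15 0 0 0 255;0 0 -40 0 0 0 255;0 0 -80 0 0 0 255;0 0 -130 0 0 0 255;0 0 -130 0 0 0 255;0 0 -130 0 0 0 255'; python3 - <<'E'
from h import *
rx=np.array([1,.004,0])
c=cam("wrist"); cv2.imwrite("pics/w9.png",c["img"])
go(np.array([.538,-.174,.18])-.081*rx,[0,0,-1],rx)
E
```

```text
time: 32.62
tool_pos: [0.5129, 0.2479, 0.2473]
tcp_rot: [-2.067, -1.872, 0.419]
wrist_force: [-0.1, 0.2, -4.9]
width: 0.21
row: -425.3 16.7 67.1 -0.4395 -0.0195 -0.1012 dist 431 ang 26deg
```

View pics/w9.png

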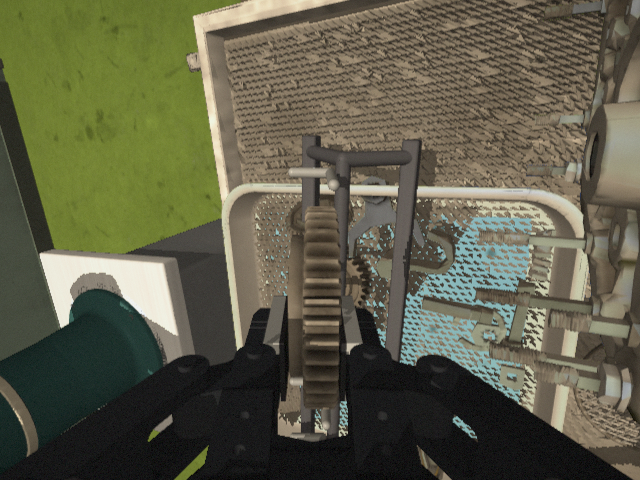

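```bash
python3 -m crank '-60 0 -5 0 0 0 255;-120 0 -5 0 0 0 255;-180 0 -5 -0.1 0 0 255;-240 0 -5 -0.2 0 -0.05 255;-300 5 0 -0.3 -0.02 -0.1 255;-360 15 20 -0.44 -0.02 -0.101 255;-425 17 67 -0.44 -0.02 -0.101 255;-425 17 67 -0.44 -0.02 -0.101 255;-425 17 67 -0.44 -0.02 -0.101 255;-425 17 67 -0.44 -0.02 -0.101 255;-425 17 67 -0.44 -0.02 -0.101 255;-425 17 67 -0.44 -0.02 -0.101 255;-425 17 67 -0.44 -0.02 -0.101 255;-425 17 67 -0.44 -0.02 -0.101 255'; python3 - <<'E'
from h import *
rx=np.array([1,.004,0])
go(np.array([.538,-.174,.107])-.081*rx,[0,0,-1],rx)
E
```

```text
time: 34.42
tool_pos: [0.459, -0.1733, 0.1816]
tcp_rot: [2.215, 2.224, 0.005]
wrist_force: [0.7, 0.6, -4.5]
width: 0.211
row: -1.0 -2.3 74.6 0.0041 -0.0007 0.0002 dist 75 ang 0deg
```

```bash
python3 -m crank '-1 -2 45 0.004 0 0 255;-1 -2 74.6 0.004 0 0 255;-1 -2 74.6 0.004 0 0 255;-1 -2 74.6 0.004 0 0 255;-1 -2 74.6 0.004 0 0 255;-1 -2 74.6 0.004 0 0 255;-1 -2 74.6 0.004 0 0 255;-1 -2 74.6 0.004 0 0 255'; python3 - <<'E'
from h import *
rx=np.array([1,.004,0])
go(np.array([.538,-.174,.0735])-.081*rx,[0,0,-1],rx)
E
python3 rv.py e1
```

```text
time: 35.42
tool_pos: [0.4572, -0.1745, 0.1071]
tcp_rot: [-2.217, -2.225, -0.001]
wrist_force: [-0.6, 0.6, -4.8]
width: 0.204
row: 0.2 -0.2 33.6 0.0002 -0.0006 -0.0002 dist 34 ang 0deg
[-0.0215454  -0.89729682 -4.64274451] [ 0.45711888 -0.17447284  0.10689451] 0.20864480863802504
```

View pics/e1w.png

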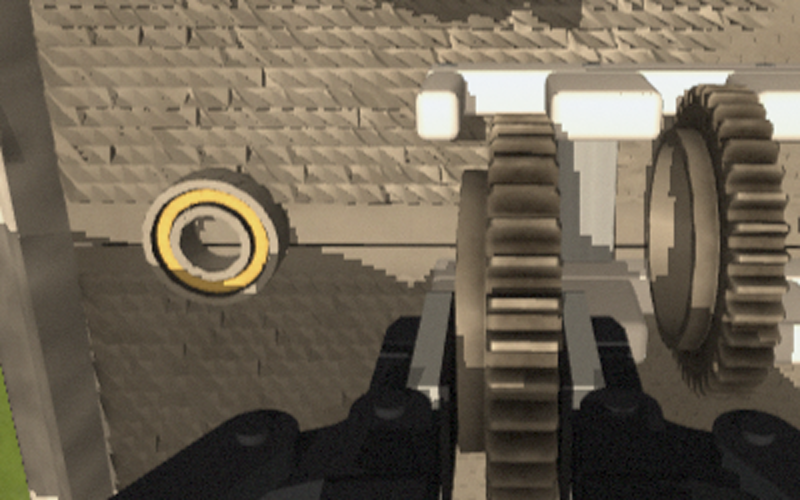

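```bash
python3 -m crank '0 -0.6 10 0 0 0 255;0 -0.6 20 0 0 0 255;0 -0.6 28 0 0 0 255;0 -0.6 34 0 0 0 255;0 -0.6 37 0 0 0 255;0 -0.6 40 0 0 0 255;0 -0.6 42 0 0 0 255;0 -0.6 44 0 0 0 255;0 -0.6 44.5 0 0 0 255;0 -0.6 44.5 0 0 0 255;0 -0.6 44.5 0 0 0 255'
```

```text
time: 36.9
tool_pos: [0.4569, -0.1747, 0.0628]
tcp_rot: [2.217, 2.226, 0.001]
wrist_force: [-1.8, -1.2, 0.5]
width: 0.208
```

```bash
python3 -m crank '0 0 1 0 0 0 255;0 0 1 0 0 0 255;0 0 1 0 0 0 255;0 0 1 0 0 0 178;0 0 1 0 0 0 178;0 0 1 0 0 0 178;0 0 1 0 0 0 178;0 0 -30 0 0 0 178;0 0 -80 0 0 0 160;0 0 -130 0 0 0 100;0 0 -180 0 0 0 100;0 0 -180 0 0 0 100;0 0 -180 0 0 0 100'; python3 rv.py e2; python3 - <<'E'
from h import *
T=cam("top"); cv2.imwrite("pics/t5.png",T["img"])
E
```

```text
time: 38.52
tool_pos: [0.4563, -0.1744, 0.242]
tcp_rot: [-2.217, -2.225, -0.001]
wrist_force: [0.1, -0.5, 0.6]
width: 0.608
[ 0.23553142  0.21497003 -1.45725976] [ 0.45544812 -0.17407722  0.24042974] 0.6062722747504088
```

View pics/e2w.png

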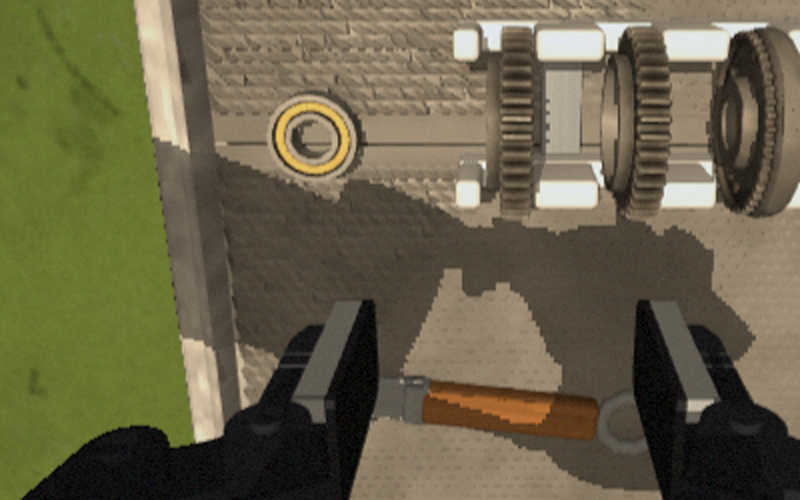

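View pics/e2s.png

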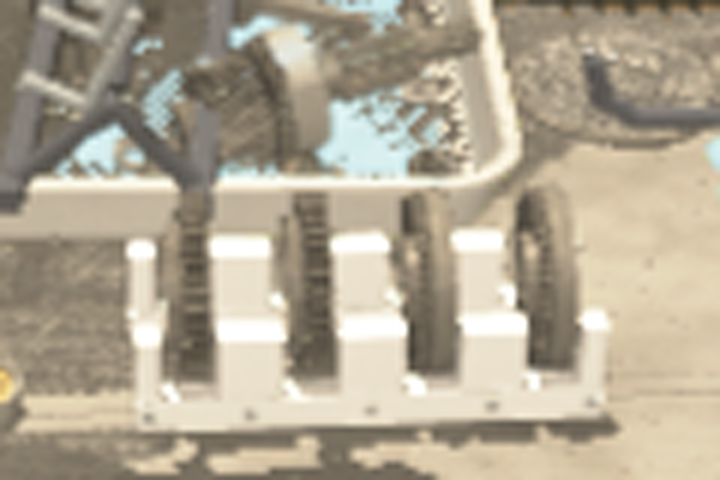

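View pics/t5.png

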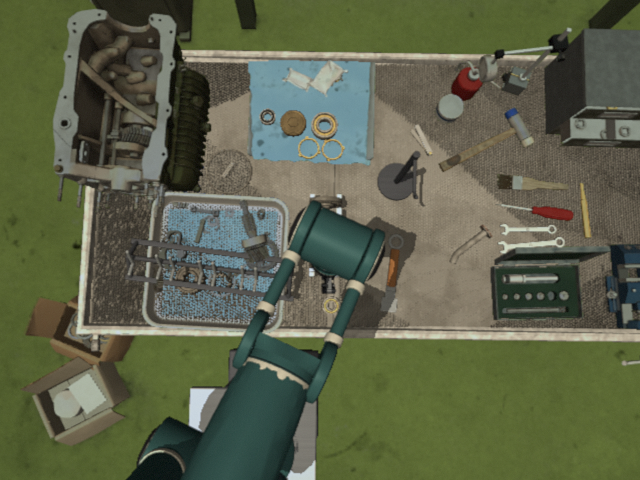

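```bash
python3 - <<'E'
from h import *
s=read_state(); print(s["q"].tolist(),s["tool_pos"].tolist(),s["tcp_rot"].tolist())
c=cam("wrist"); cv2.imwrite("pics/w10.png",c["img"])
T=cam("top"); hsv=cv2.cvtColor(T["img"],cv2.COLOR_BGR2HSV)
m=((hsv[...,0]<18)&(hsv[...,1]>130)&(hsv[...,2]>60)).astype(np.uint8);m[:235]=0;m[315:]=0;m[:,:370]=0;m[:,440:]=0
n,l,st,ce=cv2.connectedComponentsWithStats(m);print(st[1:],ce[1:])
ys,xs_=np.nonzero(m);r=cv2.minAreaRect(np.array([xs_,ys]).T.astype(np.float32));print("handle",r)
for p in cv2.boxPoints(r): print(p, onz(T,*p,0.016))
cv2.imwrite("pics/t6.png",cv2.resize(T["img"][200:330,340:470],None,fx=4.5,fy=4.5,interpolation=cv2.INTER_CUBIC))
E
```

```text
[-0.4166635475733509, -0.09909707431189785, 1.9785457825336437, 0.0007039523156326729, 1.2663340369553497, -0.4207190043084579] [0.45542088894808935, -0.17407364803824008, 0.24025997474819047] [-2.2142382816156845, -2.2227640336514636, 0.001373914063360438]
[[387 249  12  38 289]] [[392.76470588 267.53287197]]
handle ((392.876953125, 267.4846496582031), (8.062257766723633, 36.71427917480469), 7.125016689300537)
[386.60004 285.20004] [ 0.41244983 -0.33572031  0.016     ]
[391.15387 248.76927] [ 0.50584803 -0.34762083  0.016     ]
[399.15387 249.76926] [ 0.50357299 -0.36816438  0.016     ]
[394.60004 286.2    ] [ 0.41020604 -0.35610219  0.016     ]
```

View pics/t6.png

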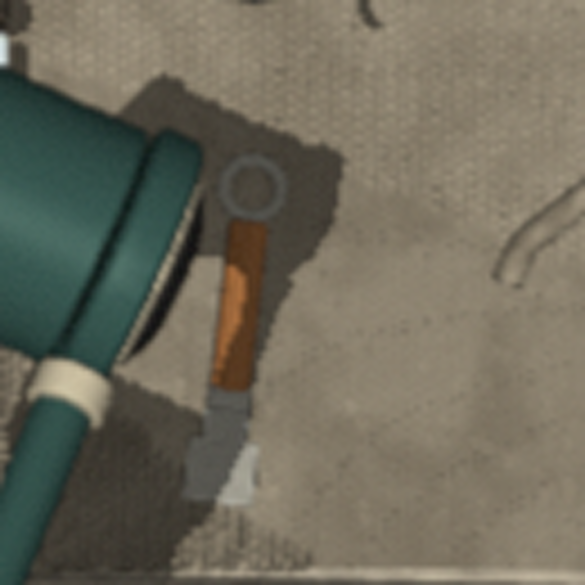

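View pics/w10.png

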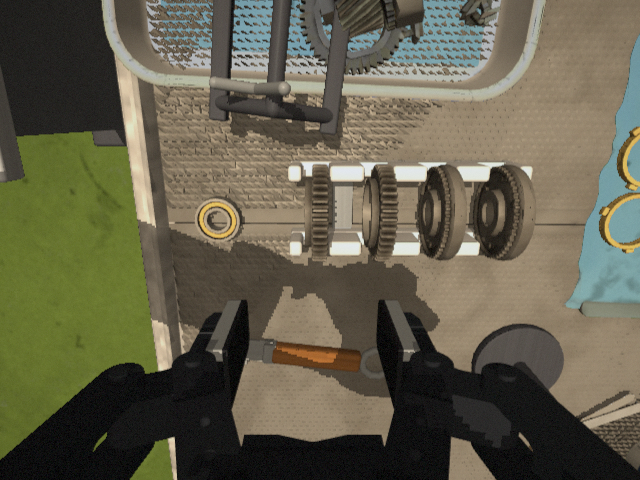

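```bash
cat > kin.py <<'E'
from h import *
from scipy.optimize import least_squares
D=[([1.22911230,2.64755584e-01,1.60539044,-1.77185523e-05,1.27368609,-3.68891493e-02],[0.20231983,0.64319531,0.2299515],[-0.47684977,-3.1047808,0.00345947]),
([2.68091803e-01,-2.42940932e-01,1.84857427,9.62820739e-05,1.53658723,3.62954274e-01],[0.42001468,0.1412372,0.37994516],[-2.32399895,-2.11336398,8.10908950e-04]),
([-0.4166635475733509,-0.09909707431189785,1.9785457825336437,0.0007039523156326729,1.2663340369553497,-0.4207190043084579],[0.45542088894808935,-0.17407364803824008,0.24025997474819047],[-2.2142382816156845,-2.2227640336514636,0.001373914063360438])]
s4,s6=1,1
def fk(q,P):
    h,L1,L2,L3,e=P
    Rz=lambda a:R.from_euler('z',a);Ry=lambda a:R.from_euler('y',a)
    A=Rz(q[0])*Ry(q[1]); p=np.array([0,0,h])+A.apply([0,0,L1])
    B=A*Ry(q[2]); p=p+B.apply([e,0,L2])
    C=B*Rz(s4*q[3])*Ry(q[4])*Rz(s6*q[5]); p=p+C.apply([0,0,L3])
    return p,C*RC
RC=R.identity()
for sg in(1,-1):
    s6=sg
    Cs=[ (fk(np.array(q),[0]*5)[1].inv()*R.from_rotvec(r)).as_rotvec() for q,p,r in D]
    if __name__=="__main__": print(sg,np.array(Cs).round(3).tolist())
E
python3 kin.py
```

```text
1 [[0.0, 0.0, 1.571], [0.0, 0.0, 1.571], [-0.0, -0.0, 1.571]]
-1 [[0.0, 0.0, 1.497], [0.0, 0.0, 2.297], [-0.0, 0.0, 0.729]]
```

```bash
python3 - <<'E'
import kin; from kin import *
kin.RC=R.from_euler('z',np.pi/2); kin.s6=1
f=lambda P:np.concatenate([kin.fk(np.array(q),[P[0],P[1],P[2],0.2,P[3]])[0]-p for q,p,r in D])
r=least_squares(f,[.4,.45,.45,0.]);print(r.x,abs(r.fun).max())
f=lambda P:np.concatenate([kin.fk(np.array(q),[P[0],P[1],P[2],0.2,0])[0]-p for q,p,r in D])
r=least_squares(f,[.4,.45,.45]);print(r.x,abs(r.fun).max())
# pregrasp target
d=np.array([np.cos(-.128),np.sin(-.128),0]); o=np.array([.4421,-.3499,.008])
tz=-np.sin(np.radians(25))*d-np.cos(np.radians(25))*zz
for sg in(1,-1):
    go(o-tz*.15,tz,np.cross(tz,sg*d))
E
```

```text
[0.10566943 0.51274214 0.56637294 0.00372906] 0.024022660539004065
[0.10342365 0.51115837 0.56552633] 0.024111457976872405
row: -184.2 48.9 96.1 0.3668 -0.3239 1.6735 dist 213 ang 100deg
row: -184.2 48.9 96.1 0.3125 0.3540 -1.4144 dist 213 ang 85deg
```

```bash
cat > kin.py <<'E'
from h import *
from scipy.optimize import least_squares
D=[([1.22911230,2.64755584e-01,1.60539044,-1.77185523e-05,1.27368609,-3.68891493e-02],[0.20231983,0.64319531,0.2299515],[-0.47684977,-3.1047808,0.00345947]),
([2.68091803e-01,-2.42940932e-01,1.84857427,9.62820739e-05,1.53658723,3.62954274e-01],[0.42001468,0.1412372,0.37994516],[-2.32399895,-2.11336398,8.10908950e-04]),
([-0.4166635475733509,-0.09909707431189785,1.9785457825336437,0.0007039523156326729,1.2663340369553497,-0.4207190043084579],[0.45542088894808935,-0.17407364803824008,0.24025997474819047],[-2.2142382816156845,-2.2227640336514636,0.001373914063360438])]
RC=R.from_euler('z',np.pi/2); S4=1
def fk(q,P,s4=None):
    h,L1,L2,L3,e,yo=P; s4=s4 or S4
    Rz=lambda a:R.from_euler('z',a);Ry=lambda a:R.from_euler('y',a)
    A=Rz(q[0])*Ry(q[1]); p=np.array([0,0,h])+A.apply([0,yo,L1])
    B=A*Ry(q[2]); p=p+B.apply([e,0,L2])
    C=B*Rz(s4*q[3])*Ry(q[4])*Rz(q[5]); p=p+C.apply([0,0,L3])
    return p,C*RC
E
python3 - <<'E'
import kin; from kin import *
for e in(0,1):
    f=lambda P:np.concatenate([kin.fk(np.array(q),[P[0],P[1],P[2],0.2,P[4]*e,P[3]])[0]-p for q,p,r in D])
    r=least_squares(f,[.4,.45,.45,.025,0.]);print(r.x,abs(r.fun).max())
E
```

```text
[0.1034235  0.51115851 0.56552634 0.02493697 0.        ] 0.00041884749434456525
[0.10566942 0.51274214 0.56637294 0.02493697 0.00372906] 5.7992220806935e-05
```

```bash
cat >> kin.py <<'E'
LO=np.array([-2.63,-.94,.31,-1.31,0,-2.55]);HI=np.array([2.63,2.18,2.57,4.45,2.66,2.55])
def ik(pos,M,P,seeds,s4=None):
    best=[]
    T=R.from_matrix(M)
    for s in seeds:
        f=lambda q:(lambda a:np.concatenate([(a[0]-pos)*5,(T.inv()*a[1]).as_rotvec()]))(fk(q,P,s4))
        r=least_squares(f,np.clip(s,LO+1e-3,HI-1e-3),bounds=(LO,HI)); best.append((abs(r.fun).max(),r.x))
    best.sort(key=lambda t:t[0]); return best
def frame(tz,tx):
    tz=tz/np.linalg.norm(tz); y=np.cross(tz,tx); y/=np.linalg.norm(y); return np.array([np.cross(y,tz),y,tz]).T
E
python3 - <<'E'
import kin; from kin import *
e=np.array([.999,-.045,0]);e/=np.linalg.norm(e)
ph=np.radians(25)
q0=[-.6,.3,1.8,0,1.0,0]
for L3 in(.25,.35):
  P=[L3-.0943,.5127,.5664,L3,.0037,.0249]
  for s4 in(1,-1):
   for sg in(1,-1):
    for th in(45,25,10,0):
     t=np.radians(th); sx=np.sin(t)*e+np.cos(t)*zz
     tz=np.cos(t+ph)*e-np.sin(t+ph)*zz
     E=np.array([.685,-.3635,.235])-.06*e
     b=ik(E-.085*sx,frame(tz,sg*sx),P,[[-.6,.3,1.8,a,1.0,c] for a in(0,1.5,3) for c in(-1.5,0,1.5)],s4)
     print(L3,s4,sg,th,"%.4f"%b[0][0],b[0][1].round(2))
E
```

```text
0.25 1 1 45 0.0000 [-0.68  0.17  1.85  0.27  0.85  0.79]
0.25 1 1 25 0.0000 [-0.73  0.16  1.99  0.83  0.58  0.27]
0.25 1 1 10 0.0000 [-0.76  0.2   2.06  1.48  0.57 -0.36]
0.25 1 1 0 0.0000 [-0.77  0.25  2.09  1.85  0.67 -0.7 ]
0.25 1 -1 45 0.0000 [-0.68  0.17  1.85  0.27  0.85 -2.36]
0.25 1 -1 25 0.0922 [-0.68  0.15  1.96  0.57  0.56 -2.55]
0.25 1 -1 10 0.0689 [-0.76  0.21  2.1   1.7   0.57  2.55]
0.25 1 -1 0 0.0000 [-0.77  0.25  2.09  1.85  0.67  2.44]
0.25 -1 1 45 0.0000 [-0.68  0.17  1.85 -0.27  0.85  0.79]
0.25 -1 1 25 0.0000 [-0.73  0.16  1.99 -0.83  0.58  0.27]
0.25 -1 1 10 0.0631 [-0.75  0.2   2.03 -1.31  0.57 -0.19]
0.25 -1 1 0 0.0000 [-0.77  0.25  2.09  4.44  0.67 -0.7 ]
0.25 -1 -1 45 0.0000 [-0.68  0.17  1.85 -0.27  0.85 -2.36]
0.25 -1 -1 25 0.0922 [-0.68  0.15  1.96 -0.57  0.56 -2.55]
0.25 -1 -1 10 0.0967 [-0.74  0.2   2.12  4.45  0.54  2.46]
0.25 -1 -1 0 0.0000 [-0.77  0.25  2.09  4.44  0.67  2.44]
0.35 1 1 45 0.0000 [-0.71  0.13  1.92  0.29  0.84  0.74]
0.35 1 1 25 0.0000 [-0.81  0.1   2.11  0.92  0.6   0.11]
0.35 1 1 10 0.0000 [-0.87  0.16  2.21  1.57  0.65 -0.56]
0.35 1 1 0 0.0000 [-0.9   0.25  2.25  1.89  0.8  -0.89]
0.35 1 -1 45 0.0000 [-0.71  0.13  1.92  0.29  0.84 -2.4 ]
0.35 1 -1 25 0.1230 [-0.71  0.08  2.07  0.54  0.54 -2.55]
0.35 1 -1 10 0.0106 [-0.87  0.16  2.22  1.6   0.65  2.55]
0.35 1 -1 0 0.0000 [-0.9   0.25  2.25  1.89  0.8   2.25]
0.35 -1 1 45 0.0000 [-0.71  0.13  1.92 -0.29  0.84  0.74]
0.35 -1 1 25 0.0000 [-0.81  0.1   2.11 -0.92  0.6   0.11]
0.35 -1 1 10 0.0680 [-0.85  0.16  2.27  4.45  0.63 -0.79]
0.35 -1 1 0 0.0000 [-0.9   0.25  2.25  4.4   0.8  -0.89]
0.35 -1 -1 45 0.0000 [-0.71  0.13  1.92 -0.29  0.84 -2.4 ]
0.35 -1 -1 25 0.1230 [-0.71  0.08  2.07 -0.54  0.54 -2.55]
0.35 -1 -1 10 0.0680 [-0.85  0.16  2.27  4.45  0.63  2.35]
0.35 -1 -1 0 0.0000 [-0.9   0.25  2.25  4.4   0.8   2.25]
```

```bash
cat >> h.py <<'E'
def scr(ang,o,ph=10,back=.12):
    d=np.array([np.cos(ang),np.sin(ang),0]); p=np.radians(ph)
    tz=-np.sin(p)*d-np.cos(p)*zz
    go(np.array(o)-tz*back,tz,np.cross(tz,d))
E
python3 - <<'E'
from h import *
scr(-.128,[.4421,-.3499,.005],10,.13)
E
```

```text
row: -178.8 8.4 107.2 0.1445 -0.1291 1.6982 dist 209 ang 98deg
```

```bash
python3 -m crank '-90 4 0 0.07 -0.06 0.8 120;-179 8 60 0.144 -0.129 1.698 120;-179 8 107 0.144 -0.129 1.698 120;-179 8 107 0.144 -0.129 1.698 120;-179 8 107 0.144 -0.129 1.698 120;-179 8 107 0.144 -0.129 1.698 120;-179 8 107 0.144 -0.129 1.698 120;-179 8 107 0.144 -0.129 1.698 120;-179 8 107 0.144 -0.129 1.698 120;-179 8 107 0.144 -0.129 1.698 120;-179 8 107 0.144 -0.129 1.698 120;-179 8 107 0.144 -0.129 1.698 120;-179 8 107 0.144 -0.129 1.698 120;-179 8 107 0.144 -0.129 1.698 120;-179 8 107 0.144 -0.129 1.698 120'; python3 - <<'E'
from h import *
s=read_state(); print(s["q"].tolist(),s["tool_pos"].tolist(),s["tcp_rot"].tolist())
c=cam("wrist"); cv2.imwrite("pics/w11.png",c["img"])
scr(-.128,[.4421,-.3499,.005],10,.13)
E
```

```text
time: 40.65
tool_pos: [0.4652, -0.3535, 0.1353]
tcp_rot: [-3.114, 0.199, 0.267]
wrist_force: [-0.7, 0.7, 0.4]
width: 0.532
[-0.6419399423313387, 0.2697727557714187, 1.7903085021297995, -0.08994921525124898, 1.231414099608837, 1.0928710622103266] [0.46522973604010603, -0.3534717108587474, 0.1353040998416408] [-3.1141149614503143, 0.19907634770170599, 0.26696607696283337]
row: -0.4 -0.5 2.3 0.0011 -0.0035 0.0002 dist 2 ang 0deg
```

View pics/w11.png

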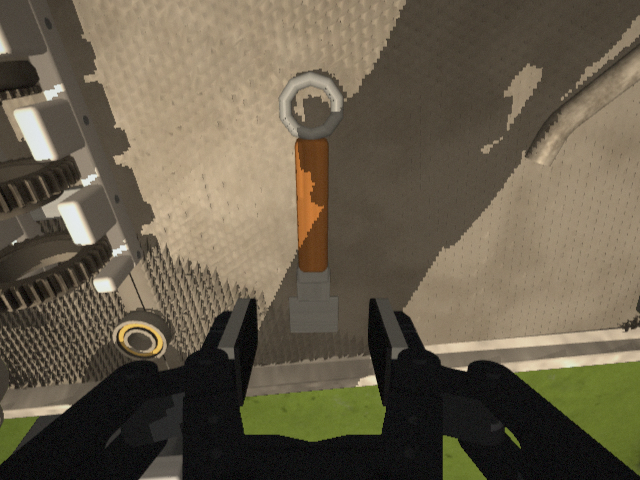

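```bash
python3 - <<'E'
import kin; from kin import *
s=read_state(); c=cam("wrist")
for n,p,z in(("eye",(311,104),.008),("hEye",(312,139),.016),("hBlade",(313,271),.016),("bladeend",(313,332),.008)): print(n,onz(c,*p,z))
D2=D+[([-0.6419399423313387,0.2697727557714187,1.7903085021297995,-0.08994921525124898,1.231414099608837,1.0928710622103266],[0.46522973604010603,-0.3534717108587474,0.1353040998416408],[-3.1141149614503143,0.19907634770170599,0.26696607696283337])]
for s4 in(1,-1):
    f=lambda P:np.concatenate([np.r_[fk(np.array(q),P,s4)[0]-p,(R.from_rotvec(r).inv()*fk(np.array(q),P,s4)[1]).as_rotvec()] for q,p,r in D2])
    r=least_squares(f,[.2,.51,.566,.3,.003,.025]);print(s4,r.x,abs(r.fun).max())
E
```

```text
eye [ 0.52915009 -0.36047056  0.008     ]
hEye [ 0.50931102 -0.35856012  0.016     ]
hBlade [ 0.4116887  -0.34681215  0.016     ]
bladeend [ 0.34627002 -0.33853198  0.008     ]
1 [0.2518     0.51199999 0.56619999 0.34770001 0.00139998 0.0249    ] 8.502639809674499e-09
-1 [0.03991826 0.51888355 0.58134977 0.04753075 0.09607818 0.01660476] 0.15062945979238873
```

```bash
python3 - <<'E'
from h import *
scr(-.12,[.4446,-.3506,.005],10,.0)
E
```

```text
row: 1.7 -0.3 131.9 -0.0003 -0.0034 -0.0078 dist 132 ang 0deg
```

```bash
python3 -m crank '1.7 -0.3 50 0 -0.003 -0.008 120;1.7 -0.3 100 0 -0.003 -0.008 120;1.7 -0.3 122 0 -0.003 -0.008 120;1.7 -0.3 122 0 -0.003 -0.008 120;1.7 -0.3 122 0 -0.003 -0.008 120;1.7 -0.3 122 0 -0.003 -0.008 120;1.7 -0.3 122 0 -0.003 -0.008 120'; python3 - <<'E'
from h import *
c=cam("wrist"); cv2.imwrite("pics/w12.png",c["img"])
scr(-.12,[.4446,-.3506,.005],10,.0)
E
```

```text
time: 41.62
tool_pos: [0.4474, -0.3516, 0.0161]
tcp_rot: [-3.115, 0.187, 0.268]
wrist_force: [-0.3, 0.7, -0.1]
width: 0.526
row: -0.7 -0.5 11.1 0.0008 -0.0022 0.0000 dist 11 ang 0deg
```

View pics/w12.png

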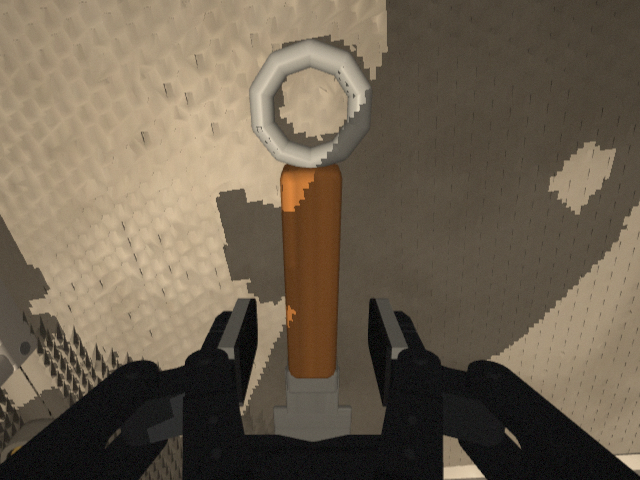

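```bash
python3 -m crank '-0.7 -0.5 6 0 -0.002 0 120;-0.7 -0.5 10 0 -0.002 0 120;-0.7 -0.5 10.5 0 -0.002 0 120;-0.7 -0.5 10.5 0 -0.002 0 120;-0.7 -0.5 10.5 0 -0.002 0 255;-0.7 -0.5 10.5 0 -0.002 0 255;-0.7 -0.5 10.5 0 -0.002 0 255;-0.7 -0.5 10.5 0 -0.002 0 255' 70; python3 -m crank '0 0 -5 0 0 0 255;0 0 -30 0 0 0 255;0 0 -70 0 0 0 255;0 0 -100 0 0 0 255;0 0 -100 0 0 0 255;0 0 -100 0 0 0 255;0 0 -100 0 0 0 255';python3 - <<'E'
from h import *
c=cam("wrist"); cv2.imwrite("pics/w13.png",c["img"])
E
```

```text
time: 42.68
tool_pos: [0.4443, -0.3503, 0.0049]
tcp_rot: [-3.114, 0.187, 0.274]
wrist_force: [-0.7, 0.1, 3.6]
width: 0.231
time: 43.55
tool_pos: [0.4597, -0.3511, 0.1007]
tcp_rot: [-3.11, 0.187, 0.28]
wrist_force: [0.5, 0.0, -0.8]
width: 0.235
```

View pics/w13.png

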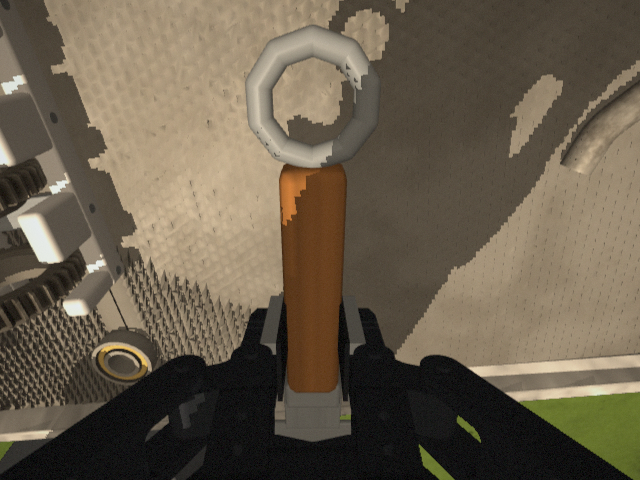

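```bash
python3 - <<'E'
from h import *
M=R.from_rotvec([-3.114,.187,.274]).as_matrix(); print("tz at grasp",M[:,2])
d=np.array([np.cos(-.12),np.sin(-.12),0])
eye=np.array([.4446,-.3506,.008])+.085*d
et=M.T@(eye-np.array([.4443,-.3503,.0049])); sz=M.T@zz; sx=M.T@d
print("eye tool",et,"sz tool",sz,"sx",sx)
c=cam("wrist"); s=read_state(); W=R.from_rotvec(s["tcp_rot"]).as_matrix()
img=c["img"]
for r in(.013,.021):
    pts=np.array([proj(c,s["tool_pos"]+W@(et+r*(np.cos(t)*sx+np.sin(t)*np.cross(sz,sx)))) for t in np.linspace(0,6.28,40)])
    cv2.polylines(img,[(pts*8).astype(np.int32)],True,(0,0,255),1,cv2.LINE_AA,3)
cv2.imwrite("pics/w14.png",img[0:240,150:470])
E
```

```text
tz at grasp [-0.17340493  0.0203658  -0.98464002]
eye tool [ 0.0834818   0.0002711  -0.01795117] sz tool [-1.74595971e-01  5.32139329e-04 -9.84640017e-01] sx [ 9.84640161e-01  8.81111845e-05 -1.74595949e-01]
```

View pics/w14.png

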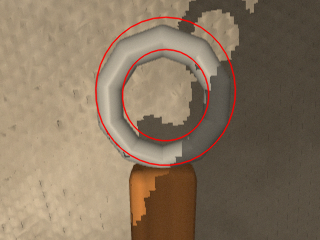

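```bash
cat > hang.py <<'E'
import kin; from kin import *
P=[.2518,.512,.5662,.3477,.0014,.0249]
e=np.array([np.cos(-.047),np.sin(-.047),0]); post=np.array([.685,-.3637,0])
et=np.array([.0835,.0003,-.018]); sz_t=np.array([-.1746,0,-.98464]); sx_t=np.array([.98464,0,-.1746]); sy_t=np.cross(sz_t,sx_t)
def pose(s,z,th,lat=0):
    t=np.radians(th); sx=np.sin(t)*e+np.cos(t)*zz; sz=-np.cos(t)*e+np.sin(t)*zz; sy=np.cross(sz,sx)
    M=np.array([sx,sy,sz]).T@np.array([sx_t,sy_t,sz_t])
    E=post-s*e+z*zz+lat*np.cross(zz,e)
    return E-M@et,M
def rows(wps):
    s0=read_state(); p0=s0["tool_pos"];M0=R.from_rotvec(s0["tcp_rot"]).as_matrix(); q=s0["q"]
    for w in wps:
        p,M=pose(*w)
        b=ik(p,M,P,[q,q+[0,0,0,.4,0,-.4]]); q=b[0][1]
        d=M0.T@(p-p0)*1000; r=R.from_matrix(M0.T@M).as_rotvec()
        print(w,"row %.1f %.1f %.1f %.4f %.4f %.4f"%(*d,*r),"err %.4f"%b[0][0],q.round(2),p.round(3))
E
python3 - <<'E'
from hang import *
s=read_state()
rows([(.140,.300,60),(.130,.297,40),(.108,.276,40),(.094,.262,40),(.086,.252,40),(.076,.242,38),(.066,.238,35),(.066,.236,25),(.066,.234,15),(.066,.234,5)])
E
```

```text
(0.14, 0.3, 60) row -14.6 0.1 -153.3 0.0043 0.5267 -0.0739 err 0.0000 [-0.83 -0.08  1.97  0.29  1.01  0.67] [ 0.473 -0.353  0.255]
(0.13, 0.297, 40) row 19.2 -2.0 -134.0 0.0175 0.8756 -0.0735 err 0.0000 [-0.94 -0.11  2.17  0.79  0.78  0.18] [ 0.503 -0.355  0.23 ]
(0.108, 0.276, 40) row 44.6 -3.6 -117.2 0.0175 0.8756 -0.0735 err 0.0000 [-0.91 -0.06  2.16  0.83  0.72  0.16] [ 0.525 -0.356  0.209]
(0.094, 0.262, 40) row 60.8 -4.6 -105.9 0.0175 0.8756 -0.0735 err 0.0000 [-0.88 -0.02  2.15  0.85  0.69  0.15] [ 0.539 -0.357  0.195]
(0.086, 0.252, 40) row 70.4 -5.1 -97.5 0.0175 0.8756 -0.0735 err 0.0000 [-0.87  0.    2.15  0.87  0.67  0.13] [ 0.547 -0.357  0.185]
(0.076, 0.242, 38) row 84.7 -6.0 -88.1 0.0188 0.9105 -0.0734 err 0.0000 [-0.87  0.03  2.16  0.97  0.64  0.04] [ 0.559 -0.357  0.173]
(0.066, 0.238, 35) row 99.3 -7.0 -84.1 0.0208 0.9628 -0.0732 err 0.0000 [-0.87  0.06  2.17  1.11  0.62 -0.1 ] [ 0.573 -0.358  0.166]
(0.066, 0.236, 25) row 113.8 -7.9 -77.6 0.0275 1.1373 -0.0722 err 0.0000 [-0.91  0.12  2.24  1.53  0.67 -0.54] [ 0.586 -0.359  0.157]
(0.066, 0.234, 15) row 128.9 -9.0 -73.6 0.0343 1.3117 -0.0708 err 0.0000 [-0.93  0.21  2.29  1.85  0.82 -0.88] [ 0.6   -0.359  0.151]
(0.066, 0.234, 5) row 143.7 -10.0 -74.2 0.0412 1.4861 -0.0690 err 0.0000 [-0.95  0.34  2.3   2.06  1.03 -1.11] [ 0.615 -0.36   0.149]
```

```bash
python3 -m crank '-8 0 -60 0 0.15 0 255;-14 0 -120 0.004 0.35 -0.05 255;-14.6 0 -153 0.0043 0.527 -0.074 255;0 -1 -145 0.01 0.7 -0.0735 255;19 -2 -134 0.0175 0.8756 -0.0735 255;19 -2 -134 0.0175 0.8756 -0.0735 255;19 -2 -134 0.0175 0.8756 -0.0735 255;19 -2 -134 0.0175 0.8756 -0.0735 255;19 -2 -134 0.0175 0.8756 -0.0735 255;19 -2 -134 0.0175 0.8756 -0.0735 255;19 -2 -134 0.0175 0.8756 -0.0735 255;19 -2 -134 0.0175 0.8756 -0.0735 255'; cat > hv.py <<'E'
from h import *
import sys
n=sys.argv[1]
c=cam("wrist"); S=cam("side");T=cam("top")
cv2.imwrite(f"pics/{n}w.png",c["img"])
a=cv2.resize(S["img"][210:350,310:450],None,fx=4,fy=4,interpolation=cv2.INTER_CUBIC)
b=cv2.resize(T["img"][130:270,340:480],None,fx=4,fy=4,interpolation=cv2.INTER_CUBIC)
cv2.imwrite(f"pics/{n}s.png",a);cv2.imwrite(f"pics/{n}t.png",b)
E
python3 hv.py g1; python3 - <<'E'
from hang import *
rows([(.130,.297,40)])
E
```

```text
time: 45.15
tool_pos: [0.5034, -0.3552, 0.2315]
tcp_rot: [2.934, -0.068, 1.07]
wrist_force: [0.6, -0.6, -1.9]
width: 0.233
(0.13, 0.297, 40) row -1.6 -0.4 1.0 0.0012 -0.0025 0.0012 err 0.0000 [-0.94 -0.11  2.17  0.79  0.78  0.18] [ 0.503 -0.355  0.23 ]
```

View pics/g1w.png

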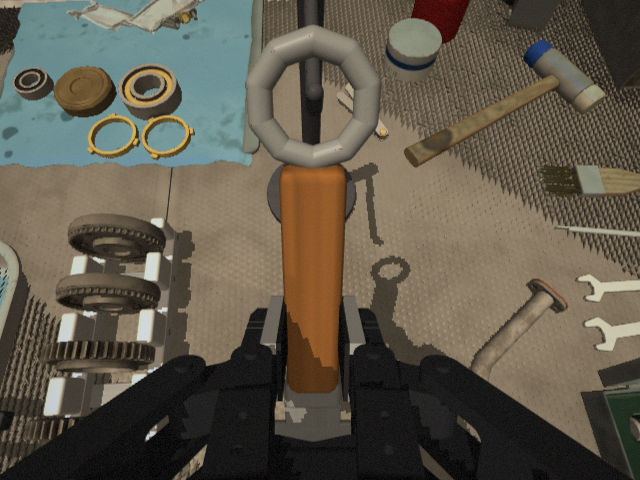

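View pics/g1s.png

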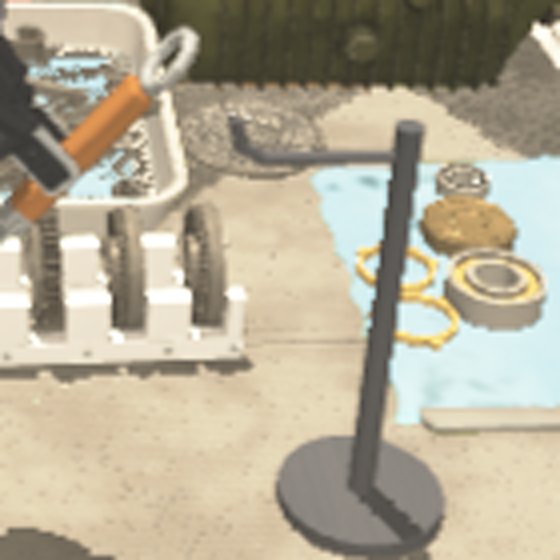

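View pics/g1t.png

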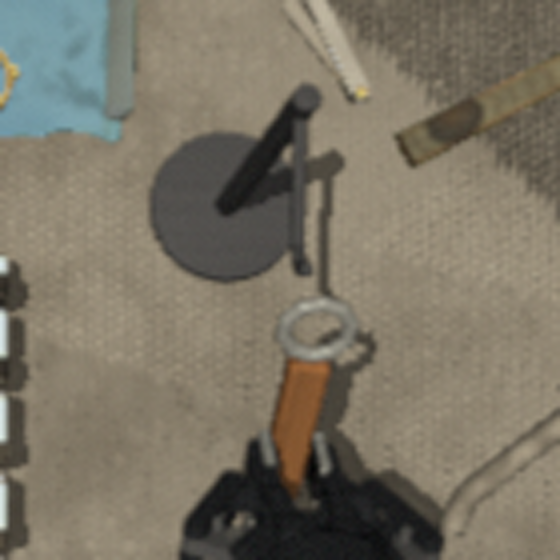

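```bash
python3 - <<'E'
from hang import *
T=cam("top");S=cam("side");W=cam("wrist"); s=read_state()
t=lambda u,v:(340+u/4-.4,130+v/4-.4); sd=lambda u,v:(310+u/4-.4,210+v/4-.4)
eye=s["tool_pos"]+R.from_rotvec(s["tcp_rot"]).as_matrix()@et
print("eye kin",eye,"tri",tri(T,t(318,329),S,sd(171,60)))
tip,_=tri(T,t(303,266),S,sd(237,123)),0
print("tip tri T-S",tip, "expected",post-.094*e+.262*zz)
print("tip W-S",tri(W,(314,92),S,sd(237,123)),"tip W-T",tri(W,(314,92),T,t(303,266)))
o,d=ray(W,314,92); print("wrist ray at z=.262",onz(W,314,92,.262))
print("post top W z=.26", onz(W,311,-5,.26))
E
```

```text
eye kin [ 0.55554412 -0.35793203  0.29904586] tri (array([ 0.55504301, -0.35802611,  0.29905735]), np.float64(0.00266762212208267))
tip tri T-S (array([ 0.59376577, -0.35863481,  0.26126327]), np.float64(0.0001746157420128892)) expected [ 0.5911038  -0.35928363  0.262     ]
tip W-S (array([ 0.59346943, -0.35959818,  0.26163183]), np.float64(0.00047555801457721775)) tip W-T (array([ 0.59394611, -0.35924192,  0.26055817]), np.float64(0.0009407213857575048))
wrist ray at z=.262 [ 0.59280699 -0.35962031  0.262     ]
post top W z=.26 [ 0.65592072 -0.36116985  0.26      ]
```

```bash
sed -i 's/post=np.array(\[.685,-.3637,0\])/post=np.array([.6873,-.3635,0])/' hang.py; python3 - <<'E'
from hang import *
rows([(.108,.276,40),(.100,.268,40),(.094,.262,40),(.086,.252,40)])
E
```

```text
(0.108, 0.276, 40) row 3.4 -0.8 32.8 0.0013 -0.0026 0.0011 err 0.0000 [-0.9  -0.06  2.16  0.82  0.72  0.16] [ 0.527 -0.356  0.209]
(0.1, 0.268, 40) row 4.3 -0.8 44.1 0.0013 -0.0026 0.0011 err 0.0000 [-0.89 -0.03  2.15  0.84  0.7   0.16] [ 0.535 -0.356  0.201]
(0.094, 0.262, 40) row 5.1 -0.8 52.5 0.0013 -0.0026 0.0011 err 0.0000 [-0.88 -0.02  2.15  0.85  0.69  0.15] [ 0.541 -0.356  0.195]
(0.086, 0.252, 40) row 4.7 -0.8 65.3 0.0013 -0.0026 0.0011 err 0.0000 [-0.87  0.01  2.15  0.87  0.66  0.14] [ 0.549 -0.357  0.185]
```

```bash
python3 -m crank '2 -0.8 15 0.001 -0.0026 0.001 255;3.4 -0.8 33 0.001 -0.0026 0.001 255;4.3 -0.8 44 0.001 -0.0026 0.001 255;5 -0.8 50 0.001 -0.0026 0.001 255;5 -0.8 52.5 0.001 -0.0026 0.001 255;5 -0.8 52.5 0.001 -0.0026 0.001 255;5 -0.8 52.5 0.001 -0.0026 0.001 255;5 -0.8 52.5 0.001 -0.0026 0.001 255'; python3 hv.py g2; python3 - <<'E'
from hang import *
rows([(.094,.262,40),(.086,.252,40),(.076,.242,38),(.066,.238,35)])
E
```

```text
time: 46.45
tool_pos: [0.541, -0.3566, 0.1951]
tcp_rot: [2.936, -0.069, 1.068]
wrist_force: [0.7, 0.4, -1.9]
width: 0.234
(0.094, 0.262, 40) row -0.1 -0.1 0.2 0.0006 -0.0003 0.0003 err 0.0000 [-0.88 -0.02  2.15  0.85  0.69  0.15] [ 0.541 -0.356  0.195]
(0.086, 0.252, 40) row -0.4 -0.1 13.0 0.0006 -0.0003 0.0003 err 0.0000 [-0.87  0.01  2.15  0.87  0.66  0.14] [ 0.549 -0.357  0.185]
(0.076, 0.242, 38) row 1.5 -0.2 30.0 0.0006 0.0346 0.0003 err 0.0000 [-0.86  0.04  2.16  0.97  0.63  0.04] [ 0.561 -0.357  0.173]
(0.066, 0.238, 35) row 7.8 -0.2 43.8 0.0006 0.0869 0.0004 err 0.0000 [-0.86  0.06  2.17  1.11  0.61 -0.09] [ 0.575 -0.358  0.166]
```

View pics/g2w.png

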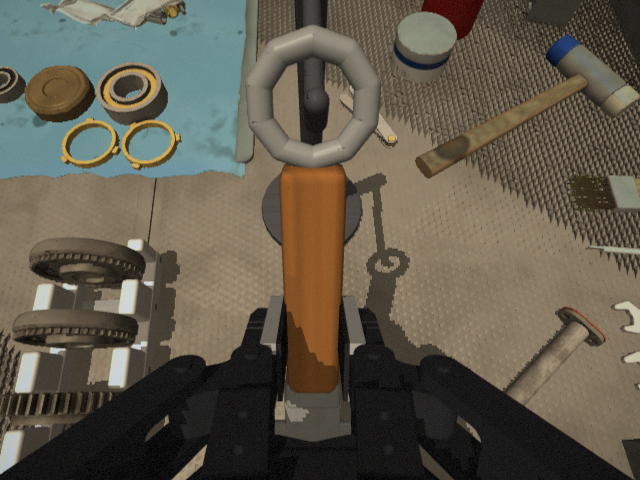

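View pics/g2s.png

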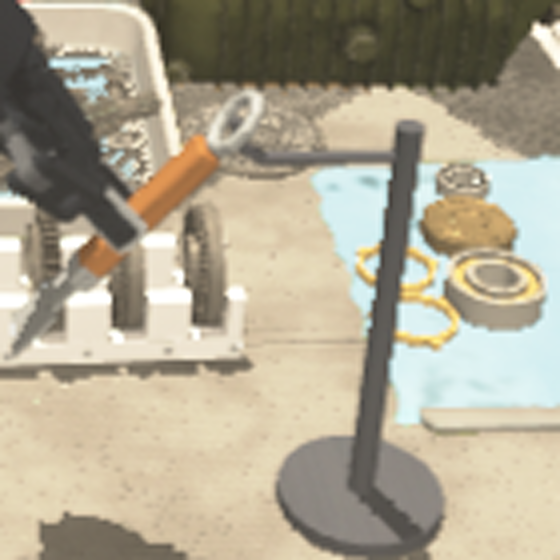

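```bash
python3 -m crank '-0.2 0 6 0 0 0 255;-0.4 0 13 0 0 0 255;0.5 -0.1 21 0 0.017 0 255;1.5 -0.2 30 0 0.035 0 255;4.5 -0.2 37 0 0.06 0 255;7.8 -0.2 43.8 0 0.087 0 255;7.8 -0.2 43.8 0 0.087 0 255;7.8 -0.2 43.8 0 0.087 0 255;7.8 -0.2 43.8 0 0.087 0 255'; python3 hv.py g3; python3 - <<'E'
from hang import *
rows([(.066,.238,35),(.066,.238,28),(.066,.236,20),(.066,.236,12),(.066,.235,5)])
E
```

```text
time: 47.72
tool_pos: [0.5752, -0.3579, 0.1664]
tcp_rot: [2.885, -0.067, 1.193]
wrist_force: [0.6, 0.0, -1.5]
width: 0.233
(0.066, 0.238, 35) row -0.2 0.1 0.0 0.0006 -0.0001 0.0007 err 0.0000 [-0.86  0.06  2.17  1.11  0.61 -0.09] [ 0.575 -0.358  0.166]
(0.066, 0.238, 28) row 2.6 0.1 10.1 0.0005 0.1221 0.0007 err 0.0000 [-0.89  0.1   2.22  1.41  0.64 -0.4 ] [ 0.584 -0.358  0.161]
(0.066, 0.236, 20) row 5.9 0.0 22.4 0.0005 0.2617 0.0007 err 0.0000 [-0.92  0.16  2.26  1.71  0.73 -0.72] [ 0.595 -0.359  0.155]
(0.066, 0.236, 12) row 12.1 0.0 32.6 0.0004 0.4014 0.0008 err 0.0000 [-0.94  0.25  2.29  1.93  0.87 -0.96] [ 0.607 -0.359  0.152]
(0.066, 0.235, 5) row 17.9 0.0 41.5 0.0004 0.5235 0.0008 err 0.0000 [-0.94  0.34  2.3   2.06  1.02 -1.11] [ 0.617 -0.36   0.15 ]
```

View pics/g3s.png

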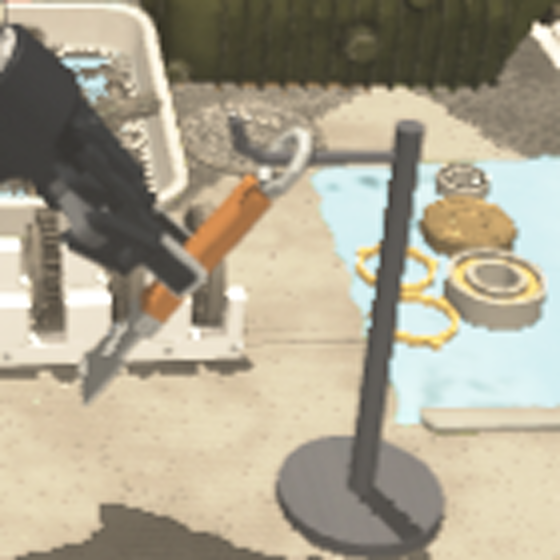

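View pics/g3w.png

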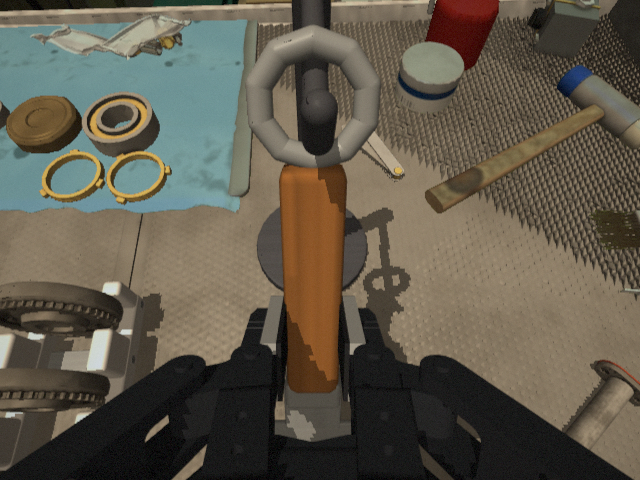

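```bash
python3 -m crank '1.3 0 5 0 0.06 0 255;2.6 0 10 0 0.122 0 255;4 0 16 0 0.19 0 255;5.9 0 22.4 0 0.262 0 255;9 0 27.5 0 0.33 0 255;12 0 32.6 0 0.4014 0 255;12 0 32.6 0 0.4014 0 255;12 0 32.6 0 0.4014 0 255;12 0 32.6 0 0.4014 0 255;12 0 32.6 0 0.4014 0 255'; python3 hv.py g4; python3 - <<'E'
from hang import *
rows([(.066,.233,12),(.066,.232,6)])
s=read_state();print(s["q"])
E
```

```text
time: 49.12
tool_pos: [0.6068, -0.3595, 0.1524]
tcp_rot: [2.582, -0.059, 1.74]
wrist_force: [-0.3, 1.0, -2.4]
width: 0.234
(0.066, 0.233, 12) row -2.8 0.1 1.2 0.0002 -0.0000 0.0010 err 0.0000 [-0.94  0.25  2.29  1.93  0.88 -0.96] [ 0.607 -0.359  0.149]
(0.066, 0.232, 6) row -1.4 0.1 10.2 0.0001 0.1047 0.0010 err 0.0000 [-0.94  0.33  2.3   2.05  1.   -1.1 ] [ 0.616 -0.36   0.147]
[-0.93513943  0.24540015  2.28974426  1.92576574  0.87388743 -0.95726965]
```

View pics/g4s.png

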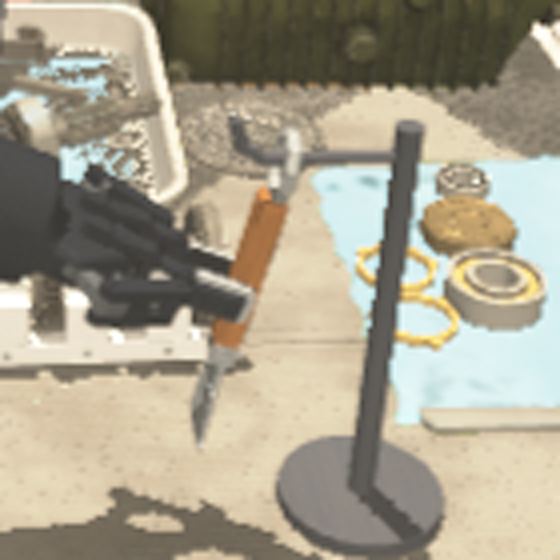

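View pics/g4w.png

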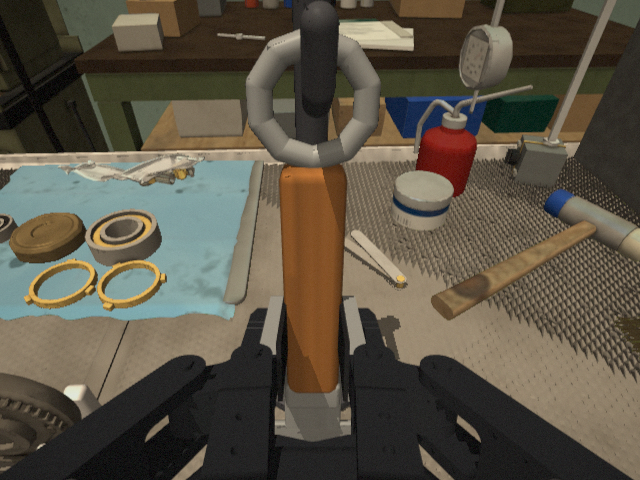

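```bash
python3 -m crank '-1.4 0 5 0 0.05 0 255;-1.4 0 10 0 0.105 0 255;-1.4 0 10 0 0.105 0 255;-1.4 0 10 0 0.105 0 255;-1.4 0 10 0 0.105 0 255'; python3 -m crank '0 0 0 0 0 0 170;0 0 0 0 0 0 170;0 0 0 0 0 0 150;0 0 0 0 0 0 130;0 0 -20 0 0 0 130;0 0 -60 0 0 0 130;0 0 -120 0 0 0 130;0 0 -120 0 0 0 130;0 0 -120 0 0 0 130;0 0 -120 0 0 0 130'; python3 hv.py g5
```

```text
time: 49.9
tool_pos: [0.6156, -0.3601, 0.1475]
tcp_rot: [2.485, -0.057, 1.872]
wrist_force: [0.2, -0.7, 1.7]
width: 0.239
time: 51.15
tool_pos: [0.5006, -0.354, 0.1795]
tcp_rot: [2.487, -0.057, 1.872]
wrist_force: [0.8, 0.0, 1.0]
width: 0.487
```

View pics/g5s.png

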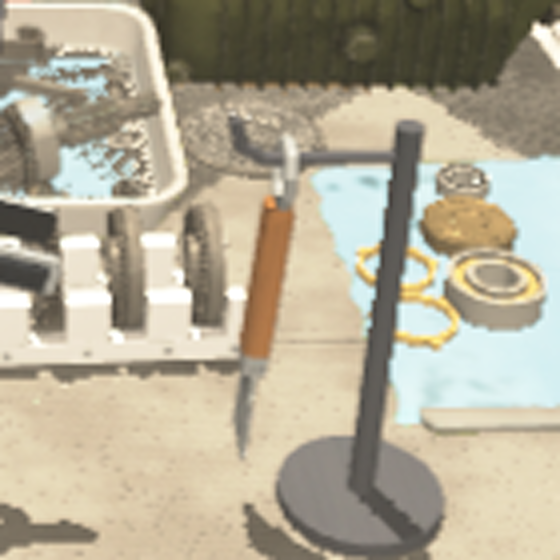

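View pics/g5w.png

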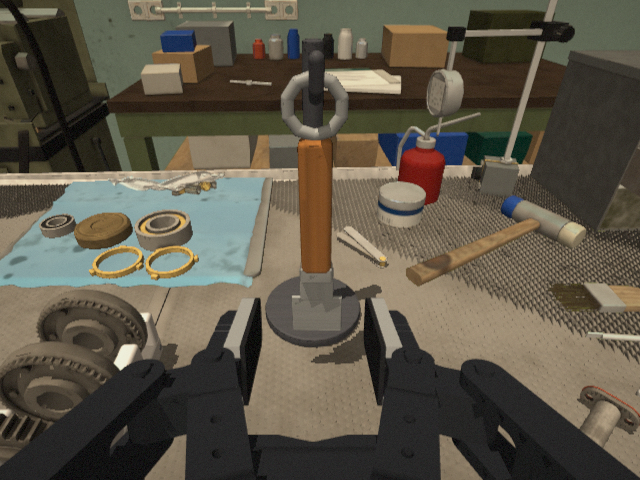

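```bash
python3 -m crank '50 0 -30 0 0 0 130;90 0 -50 0 0 0 130;90 0 -50 0 0 0 130;90 0 -50 0 0 0 130;90 0 -50 0 0 0 130;90 0 -50 0 0 0 130;90 0 -50 0 0 0 130;90 0 -50 0 0 0 130;90 0 -50 0 0 0 130;90 0 -50 0 0 0 130;90 0 -50 0 0 0 130;90 0 -50 0 0 0 130;90 0 -50 0 0 0 130;90 0 -50 0 0 0 130;90 0 -50 0 0 0 130;90 0 -50 0 0 0 130;90 0 -50 0 0 0 130;90 0 -50 0 0 0 130;90 0 -50 0 0 0 130;90 0 -50 0 0 0 130'; python3 hv.py g6; python3 rv.py g7; python3 - <<'E'
from h import *
cv2.imwrite("pics/fs.png",cam("side")["img"]);T=cam("top");cv2.imwrite("pics/ft.png",T["img"])
a=cv2.imread("pics/top0.png")[150:320,295:500]; b=T["img"][150:320,295:500]
cv2.imwrite("pics/cmp.png",cv2.resize(np.hstack([a,b]),None,fx=1.9,fy=1.9))
E
```

```text
time: 53.8
tool_pos: [0.477, -0.3531, 0.2799]
tcp_rot: [2.487, -0.058, 1.872]
wrist_force: [0.4, 0.7, -0.3]
width: 0.489
[-0.57526336  0.77760291 -0.38707251] [ 0.47697207 -0.35309492  0.27984427] 0.48929156962065967
```

View pics/fs.png

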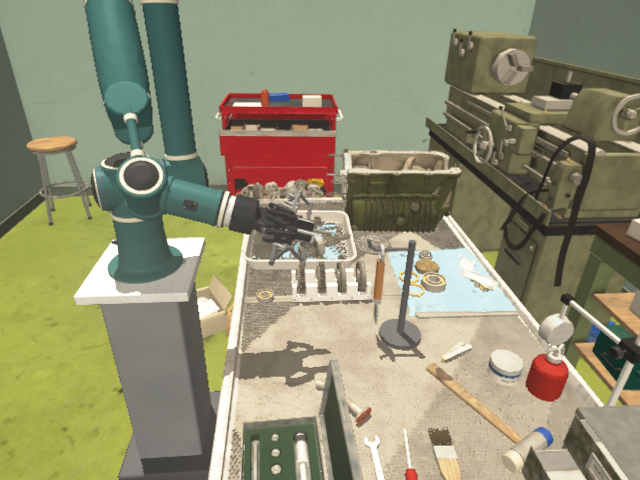

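View pics/cmp.png

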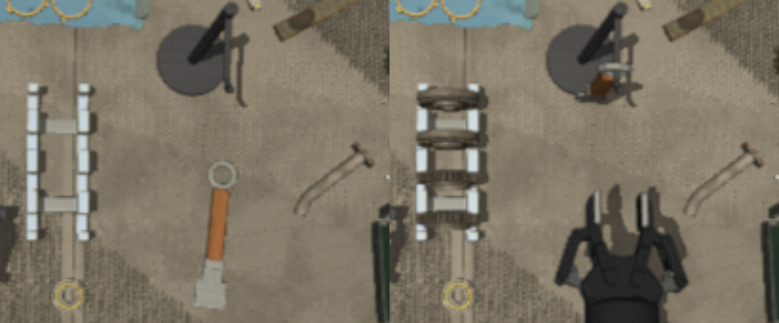

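View pics/g7s.png

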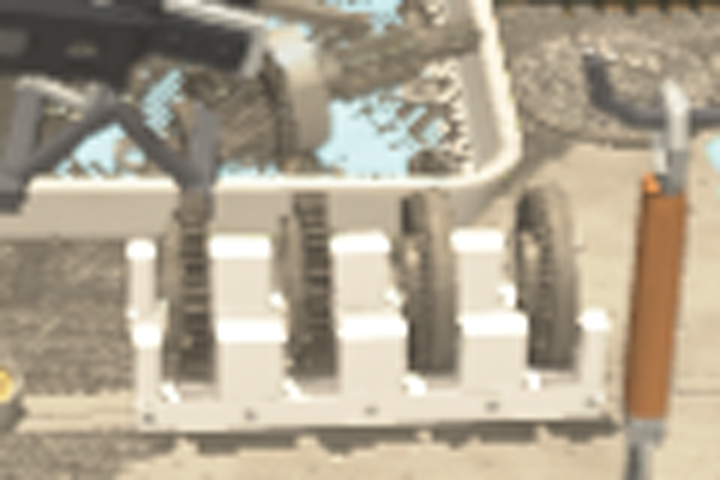

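View pics/g6s.png

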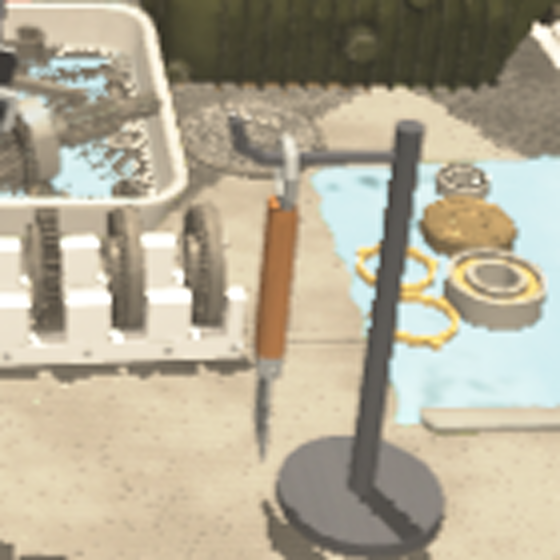

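```bash
for i in 1 2; do python3 -m crank '0 0 0 0 0 0 130;0 0 0 0 0 0 130;0 0 0 0 0 0 130;0 0 0 0 0 0 130;0 0 0 0 0 0 130;0 0 0 0 0 0 130;0 0 0 0 0 0 130;0 0 0 0 0 0 130;0 0 0 0 0 0 130;0 0 0 0 0 0 130;0 0 0 0 0 0 130;0 0 0 0 0 0 130;0 0 0 0 0 0 130;0 0 0 0 0 0 130;0 0 0 0 0 0 130;0 0 0 0 0 0 130;0 0 0 0 0 0 130;0 0 0 0 0 0 130;0 0 0 0 0 0 130;0 0 0 0 0 0 130' | head -1; done; python3 hv.py g8
```

```text
time: 56.65
time: 59.15
```

View pics/g8s.png

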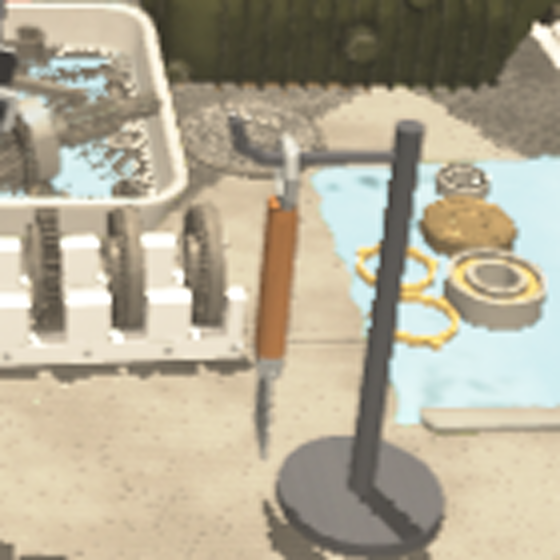

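The scraper hangs still from the hook arm, with the eye at about (290,150) in this crop. The discs are seated and the robot is clear of everything.

```bash
python3 -c "
from workcell import job
print(job.finish_job())"
```

```text
the job is handed in; nothing more can be done
None
```

The job is done and handed in after about 59 s of robot time. All four discs stand on edge in the rack: ring wheels in slots 1 and 2, hubs in slots 3 and 4. The scraper hangs by its eye on the hook.

- **Discs:** Each was lowered until the wrist force showed contact with the slot floor. The tool heights there matched the expected 50 mm disc centre within about 2 mm. The last side view shows all four fully down.
- **Scraper:** It had been knocked about 4 cm to its left while the discs were being moved, so I measured it again before gripping it. After release it hung still in two views about 5 s apart, with the gripper well clear.
- **Left alone:** Before-and-after top views show the small bearing and the oil pipe unmoved.
- **Measurements that disagreed:** My first estimate of how far forward the discs leaned was about 4.5 mm off. My first hook position was about 2.4 mm off. I corrected both from closer views before gripping a disc or threading the eye. No final check failed.

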